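Click the vented culture tube cap home

TASK

The blue-capped culture tube in the slanted rack is still vented: take the cap press from its tray, set it squarely on the blue cap and push along the tube with a steady push, not a blow, until the cap clicks fully home. Use only the press on the cap; then stand the press upright back in its tray and let go. Leave the rack, the white-capped tubes, the orange block, the amber bottle and the white tub alone.

Things in the scene. Friction and masses are not known exactly. Their poses are not given: they have to be found in the camera images.
- rack: Slanted steel culture tube rack, fixed to the bench, 210 mm wide (its y), 135 mm deep (its x). Origin: centre of its base on the bench; z up; -x is its front. Five tube places in one row along y, 38 mm apart (y = -76, -38, 0, 38, 76 mm); four hold tubes. All tubes lean 35 degrees from vertical towards the rack's front (-x), mouths up. The tubes' bottom ends lie 35 mm behind the rack's origin (+x) and 22 mm above the bench. The rack is 95 mm high, the caps reach 115 mm.
- blue_tube: The frosted culture tube with the blue cap, 17 mm across, held fast in the rack (in any of the places y = -76 to 38 mm, the fifth is empty). Origin: its round bottom end; its z axis is the tube's axis, pointing out of the mouth and leaning 35 degrees.
- blue_cap_top (a point): Centre of the flat top of the blue cap (21 mm across, 18 mm high); its z axis is the cap's own, pointing up out of the cap. Vented it lies 106 mm from the tube's origin along the tube, home 100 mm.
- blue_cap (a joint): How far the blue cap is pushed on along its tube, m: 0 vented, 0.006 fully home. A spring lip holds it out with 10 to 12 N at first, less as it goes on; past 3 mm the cap snaps home by itself (a click) and then stops hard.
- press: Hand cap press, loose, 150 g, 119.5 mm high, standing upright in the tray. Origin: centre of its underside, z up through the handle. Round cupped steel foot 36 mm across, stem 14 mm across up to 42 mm, then a green square grip 22 x 22 mm with its sides along x and y, from 42 to 118 mm height, black on top.
- press_face (a point): Centre of the flat rubber pressing face of the press, inside the foot: 3 mm above the press's origin. Around it a rim 3 mm deep, 28 mm inside diameter, goes over the cap.
- press_grip (a point): Middle of the press's handle where it is best gripped, 85 mm above the press's origin.
- tray: Shallow metal tray, fixed, 160 mm (x) by 130 mm (y), walls 14 mm high and 3 mm thick; inner floor 3 mm above the bench. Origin: centre of its underside on the bench.
- tube_a: A tube like the blue one with a white cap that is already home (cap top 100 mm from its origin, 21 mm across). Held fast. Origin: its bottom end, z along the tube.
- tube_b: As tube_a.
- tube_c: As tube_a.
- block: Orange microtube block, loose, 70 x 110 mm, 28 mm high. Origin: centre of its underside.
- bottle: Amber reagent bottle, loose, 68 mm across, 135 mm high. Origin: centre of its underside.
- tub: White tub with lid, loose, 94 mm across, 80 mm high. Origin: centre of its underside.
There are look-alikes about, which are no part of the job. Of the things that look like the press, take the one that is nearest to the robot's base at the start. Several things have the shape of the tray; the one meant has the colours described above.

How it is judged:
By the outcome, as a careful person would: the job done as asked, in the order asked, and still so for the second after the job is handed in, with the robot touching nothing.
It also fails if it takes over 48 s, if anything falls off the work surface, if the arm or the gripper's body presses on something with over 40 N, if the wrist force passes 120 N, or if a joint passes its speed limit or range.

ROBOT

A 6-joint arm with a two-finger parallel gripper is mounted at the origin on the work surface. World frame = base frame: x ahead of the robot, y to its left, z up, the work surface at z = 0. Lengths are in m, angles in degrees, forces in N, time in s.
With the tool pointing down it reaches from about 0.35 to 0.975 m from the base axis. Payload 17.4 kg.
Tool frame: the origin (TCP) lies midway between the tips of the shut fingers; the grasp point (between the pads) lies 19 mm behind it; z points along the fingers, x is the direction in which the jaws open and shut, and the axes are right-handed (so a half turn about z gives the same grasp; the last joint's range is limited). The gripper opens to 85 mm and grips with 20 to 120 N. Pads are 22 mm wide; open, the fingers measure 114 mm over their backs; the gripper's body (76 mm by 85 mm) begins 54 mm behind the grasp point. The pads swing forward as they close: fully open they stand 13 mm farther back than shut.
Start: joints at [-72.468, 6.646, 82.598, -0, 90.757, -2.166], TCP at [0.228, -0.636, 0.231] pointing down, gripper open.
Joint ranges: [-162.19, 162.19], [-47.58, 125.68], [4.15, 143.07], [-65.23, 245.23], [0.69, 171.88], [-170.13, 170.13]. Speed limits (degrees/s): [108.29, 108.29, 127.2, 180, 180, 180].

INTERFACE

Orientations are given as [roll, pitch, yaw] about the fixed x, y, z axes, in that order (R = Rz(yaw) Ry(pitch) Rx(roll)).
In Python, from rig import ctrl gives the robot as it stands.
- The arm moves only by the tool jog_arm, never from a script. Its argument "targets" is a list of rows, each an object of numbers: "wx", "wy", "wz": the turn, a rotation vector about the tool's x, y, z in degrees; "x", "y", "z": the shift along the tool's x, y, z in cm; "grip": the finger opening in cm, from 0 to 8.54. A call has 1 to 12 rows; each row shifts and turns the commanded pose from where the row before left it, along the tool's axes as they then stand; what a row does not reach is not made up. A row lasts 1/8 s, in which the tool goes at most 62.5 mm and 10.7 degrees, less where a joint would pass 70% of its speed; a pose out of reach is approached as far as the arm can. A call is refused whole if a number of a shift passes 6.25 or a number of a turn 10.7, either way. A call with a gripper value outside its range is refused whole. The fingers move at their own pace and stop on an object; "grip_force" is the grip in N (left out, the last holds). Time passes only in rows, so rows that do not move let the fingers close. It gives the time, the measured TCP pose, the force and the opening at its end, in the units of the state.
- ctrl.state(): the state, without advancing time (a new reading comes with each control period).
- ctrl.read_camera(name): name is "side" or "top"; returns (picture, depth): 480x640x3 uint8, red, green, blue; 480x640 float32, m along the optical axis (not along the pixel's ray), 0 where there is no reading.
- ctrl.camera_model(name): a dict with "intrinsics" (3x3 intrinsics, pixels), "k1" (the pictures are not rectified: a ray, as slopes to the right and down, at radius r is drawn at 1 + k1 r^2 times it, then the intrinsics apply), "pose" (4x4, takes a point from camera to world coordinates). Camera axes: x right, y down, z forward; pixel columns grow to the right and rows downward; lengths in m; the calibration is good to about 2 mm. A picture is of the moment at which its call begins. camera_model takes no time and is no camera call.
- ctrl.finish_job(): hands the job in, once; it reports no verdict.
Trained networks look in the newest picture that a camera, given by its name, has taken for a name from the list of things; names that differ only in an ending like _2 or _b are one class to them, and where a whole thing is asked for, a point or a joint stands for the part that bears it (a point fixed in the world has none). Each returns a list of dicts, best first, with "score" (0 to 1); they miss things now and then, are a little off and sometimes report something else, mostly with a low value. They report only what shows in the picture. A call takes as long as a camera call. They do not tell look-alikes from the thing itself.
- ctrl.look_for(camera, name): "centre" ([column, row] in pixels, amid what is visible of it).
The state is a dict: "time_s": time; "joint_positions": joint angles; "dq": joint speeds; "effort": joint torques, N m; "ee_pos": TCP position; "ee_rot": TCP orientation; "contact_force": force on the tool from outside, world axes, zero at the start; "torque": the same for the moment, N m; "opening": finger opening in m.
Only numpy, scipy, OpenCV 4.12 (cv2) and the standard library are available. Lean on these libraries where they do the work, as an engineer would, in place of code of your own. Each camera call takes 0.05 s, during which the arm holds its last target.

## Working session

There is one attempt and no reset: what is moved stays moved. The work goes in short steps, Python scripts to look and compute and a tool call to move; the robot and the scene stay as the last step left them, time stands still between calls to the robot, and variables do not carry over. Pictures are saved under pics/ and viewed, and the job is handed in when it is done.

Besides the shell and the picture viewer there is one more tool, called after "Emit:" by a JSON object that holds its "api" and its "payload". jog_arm: Moves the arm, as the interface text tells. Its arguments: {"type":"object","properties":{"targets":{"type":"array","items":{"type":"object","properties":{"wx":{"type":"number"},"wy":{"type":"number"},"wz":{"type":"number"},"x":{"type":"number"},"y":{"type":"number"},"z":{"type":"number"},"grip":{"type":"number"}}}},"grip_force":{"type":"number"}},"required":["targets"]}

```bash
mkdir -p pics; ls
python3 - <<'E'
from rig import ctrl
import cv2,numpy as np
for c in("side","top"):
    p,d=ctrl.read_camera(c)
    np.savez(f"pics/{c}0.npz",p=p,d=d)
    cv2.imwrite(f"pics/{c}0.png",p[:,:,::-1])
    m=ctrl.camera_model(c);print(c,m)
    for n in("press","tray","blue_cap_top","rack"):
        print(n,[(np.round(r["centre"],1).tolist(),round(r["score"],2)) for r in ctrl.look_for(c,n)])
print(ctrl.state())
E
```

```text
pics
side {'intrinsics': array([[442.3173464 ,   0.        , 321.38306413],
       [  0.        , 442.3173464 , 238.92230424],
       [  0.        ,   0.        ,   1.        ]]), 'k1': 0.001729873122143276, 'pose': array([[-0.97734389, -0.15651836,  0.1424813 ,  0.37855927],
       [-0.21141235,  0.68950398, -0.69274027,  0.7117469 ],
       [ 0.01018515, -0.70716777, -0.70697242,  0.78442176],
       [ 0.        ,  0.        ,  0.        ,  1.        ]])}
press [([329.8, 186.3], 0.8), ([300.8, 155.8], 0.77)]
tray [([312.4, 202.0], 0.78), ([399.5, 225.3], 0.57)]
blue_cap_top [([272.7, 251.7], 0.56), ([269.8, 266.9], 0.22)]
rack [([260.4, 312.3], 0.63)]
top {'intrinsics': array([[435.56700998,   0.        , 314.58330549],
       [  0.        , 435.56700998, 243.48747136],
       [  0.        ,   0.        ,   1.        ]]), 'k1': -0.06274997035136892, 'pose': array([[-0.0232359 , -0.99861285,  0.04724911,  0.4770474 ],
       [-0.99968045,  0.02273819, -0.01104408,  0.01955113],
       [ 0.0099544 , -0.04749063, -0.99882208,  1.21992798],
       [ 0.        ,  0.        ,  0.        
[... 181 characters left out ...]
0.65)]
rack [([253.6, 218.6], 0.62)]
{'time_s': 0.5, 'joint_positions': array([-7.24674980e+01,  6.64712171e+00,  8.25979110e+01, -9.60849100e-04,
        9.07567960e+01, -2.16588985e+00]), 'dq': array([-0.04604499, -0.0138132 , -0.10206   , -0.0505934 ,  0.06183536,
        0.02242464]), 'effort': array([ 2.82712836e-04, -7.31136489e+01, -6.32225347e+01,  5.11905296e-05,
        7.65090954e-04,  7.86338478e-05]), 'ee_pos': array([ 0.22750825, -0.6355072 ,  0.23129017]), 'ee_rot': array([ 1.79999109e+02,  1.86365634e-03, -7.03016209e+01]), 'contact_force': array([-0.04023765,  0.01475893,  0.59969238]), 'torque': array([ 0.06182132, -0.00892797, -0.03937765]), 'opening': 0.08542794534867533}
```

View pics/side0.png

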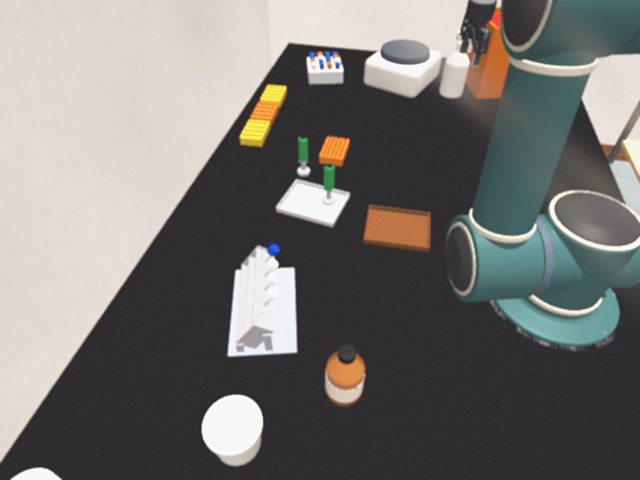

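View pics/top0.png

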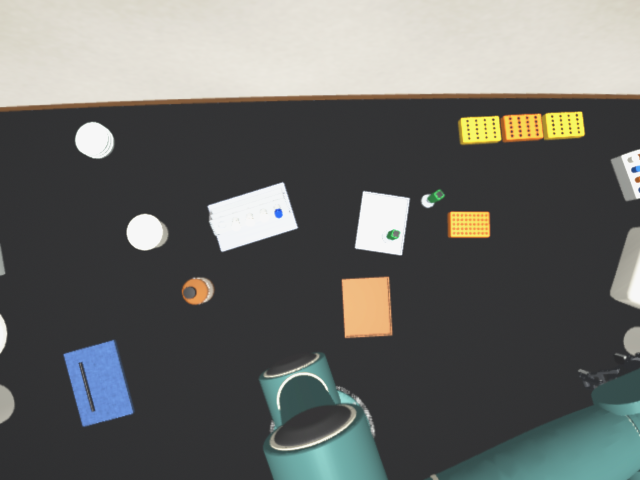

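The tray press shows in the top view at (390,235), with a look-alike outside the tray at (431,198). The metal tray is at (382,222) and the rack at (253,217), with the blue cap at (278,213). Next I'll measure them.

```bash
cat > h.py <<'E'
import numpy as np,cv2
from rig import ctrl
def cloud(c,d):
    m=ctrl.camera_model(c);K=m["intrinsics"];k=m["k1"]
    v,u=np.mgrid[0:480,0:640].astype(float)
    dx=(u-K[0,2])/K[0,0];dy=(v-K[1,2])/K[1,1];x,y=dx.copy(),dy.copy()
    for _ in range(8):
        s=1+k*(x*x+y*y);x,y=dx/s,dy/s
    P=np.stack([x*d,y*d,d],-1)
    T=m["pose"];return P@T[:3,:3].T+T[:3,3]
def proj(c,p):
    m=ctrl.camera_model(c);T=m["pose"];q=(np.asarray(p)-T[:3,3])@T[:3,:3]
    s=q[...,:2]/q[...,2:];s=s*(1+m["k1"]*(s**2).sum(-1,keepdims=True))
    K=m["intrinsics"];return s*K[0,0]+K[:2,2]
E
python3 - <<'E'
from h import *
for c in("side","top"):
    z=np.load(f"pics/{c}0.npz");p,d=z["p"].astype(int),z["d"];W=cloud(c,d)
    ok=d>0
    r,g,b=p[...,0],p[...,1],p[...,2]
    gm=ok&(g>r+25)&(g>b+25)
    n,l,st,ce=cv2.connectedComponentsWithStats(gm.astype(np.uint8))
    for i in range(1,n):
        if st[i,4]>15:
            q=W[l==i];print(c,"green",ce[i].round(),st[i,4],q.mean(0).round(4),q.min(0).round(3),q.max(0).round(3))
    bm=ok&(b>r+80)&(b>g+60)
    n,l,st,ce=cv2.connectedComponentsWithStats(bm.astype(np.uint8))
    for i in range(1,n):
        if 15<st[i,4]<1500:
            q=W[l==i];print(c,"blue",ce[i].round(1),st[i,4],np.median(q,0).round(4),q.min(0).round(3),q.max(0).round(3))
    lo={"side":(225,235,310,360),"top":(200,175,305,255)}[c]
    im=p[lo[1]:lo[3],lo[0]:lo[2],::-1].astype(np.uint8)
    lo2={"side":(270,160,360,230),"top":(345,180,450,265)}[c]
    im2=p[lo2[1]:lo2[3],lo2[0]:lo2[2],::-1].astype(np.uint8)
    A=cv2.resize(im,None,fx=4.5,fy=4.5,interpolation=cv2.INTER_CUBIC);B=cv2.resize(im2,None,fx=4.5,fy=4.5,interpolation=cv2.INTER_CUBIC)
    o=np.zeros((max(A.shape[0],B.shape[0]),A.shape[1]+B.shape[1],3),np.uint8);o[:A.shape[0],:A.shape[1]]=A;o[:B.shape[0],A.shape[1]:]=B
    s=min(1,800/o.shape[1]);cv2.imwrite(f"pics/{c}0z.png",cv2.resize(o,None,fx=s,fy=s))
    # tray/rack footprints
    for nm,(x0,y0,x1,y1) in {"tray":(350,185,415,260),"rack":(200,175,305,255)}.items():
        if c=="top":
            mm=np.zeros(d.shape,bool);mm[y0:y1,x0:x1]=1
            mm&=ok&(r>110)&(abs(r-b)<40)
            n,l,st,ce=cv2.connectedComponentsWithStats(mm.astype(np.uint8));i=1+st[1:,4].argmax()
            q=W[l==i];rc=cv2.minAreaRect(q[:,:2].astype(np.float32)*1000);print(nm,rc,cv2.boxPoints(rc),np.median(q[:,2]))
            low=q[q[:,2]<0.02];print("low",len(low),cv2.minAreaRect(low[:,:2].astype(np.float32)*1000))
E
```

```text
side green [303. 149.] 244 [ 0.6487 -0.32    0.0781] [ 0.633 -0.499 -0.002] [ 0.71  -0.299  0.123]
side green [329. 178.] 268 [ 0.5488 -0.1995  0.0835] [ 0.535 -0.36   0.001] [ 0.594 -0.183  0.125]
side blue [327.5  55.6] 43 [ 0.7132 -0.9739  0.0738] [ 6.94e-01 -1.19e+00  1.00e-03] [ 0.757 -0.93   0.077]
side blue [311.8  54.4] 30 [ 0.7725 -0.978   0.0732] [ 7.590e-01 -1.159e+00 -1.000e-03] [ 0.83  -0.946  0.076]
side blue [321.  63.] 25 [ 0.7225 -0.9008  0.0731] [ 0.714 -0.934  0.063] [ 0.736 -0.89   0.077]
side blue [273.3 249.3] 116 [0.6089 0.1018 0.1068] [ 0.597 -0.012 -0.001] [0.656 0.109 0.117]
top green [436. 196.] 126 [ 0.6489 -0.3164  0.0829] [ 0.635 -0.365 -0.003] [ 0.682 -0.3    0.123]
top green [392. 235.] 78 [ 0.5482 -0.1936  0.1044] [ 0.538 -0.208  0.062] [ 0.562 -0.186  0.126]
top blue [637.1 168.3] 26 [ 0.7214 -0.8983  0.0717] [ 0.713 -0.904  0.066] [ 0.728 -0.893  0.077]
top blue [278.2 213.1] 57 [0.6095 0.0987 0.1094] [0.6   0.089 0.099] [0.621 0.107 0.118]
tray ((589.2642822265625, -185.1212158203125), (136.53004455566406, 166.68263244628906), 80.25511932373047) [[ 495.57086 -238.29477]
 [ 659.84845 -266.50772]
 [ 682.9577  -131.94766]
 [ 518.6801  -103.73471]] 0.0037438317682065847
low 2686 ((589.2642822265625, -185.1212158203125), (136.53004455566406, 166.68263244628906), 80.25511932373047)
rack ((614.0289916992188, 183.51181030273438), (139.50808715820312, 233.34349060058594), 16.134201049804688) [[514.60065  276.20444 ]
 [579.44403   52.051544]
 [713.45734   90.81918 ]
 [648.61395  314.97208 ]] 0.026788764432260193
low 1904 ((614.0289916992188, 183.51181030273438), (139.50808715820312, 233.34349060058594), 16.134201049804688)
```

```bash
ls pics
```

```text
side0.npz
side0.png
side0z.png
top0.npz
top0.png
top0z.png
```

View pics/side0z.png

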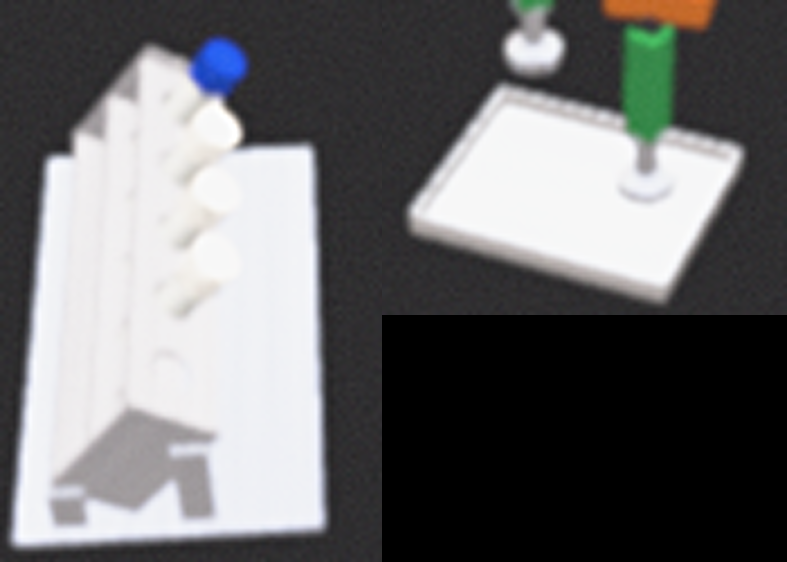

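View pics/top0z.png

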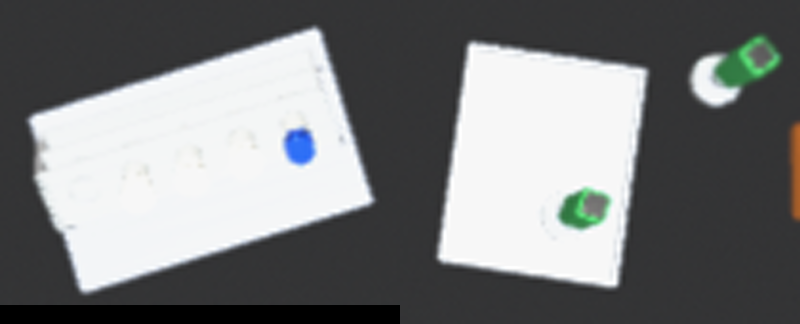

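```bash
cat > fit.py <<'E'
from h import *
from scipy.optimize import least_squares,minimize
S=4
def hullmask(c,pts,roi):
    x0,y0,x1,y1=roi
    q=(proj(c,pts)-[x0,y0]+.5)*S
    m=np.zeros(((y1-y0)*S,(x1-x0)*S),np.uint8)
    h=cv2.convexHull((q*16).astype(np.int32).reshape(-1,1,2))
    cv2.fillConvexPoly(m,h,255,shift=4)
    return cv2.resize(m,(x1-x0,y1-y0),interpolation=cv2.INTER_AREA)/255.
def cyl(r,z0,z1):
    t=np.linspace(0,2*np.pi,48,endpoint=False);c=np.stack([r*np.cos(t),r*np.sin(t)],1)
    return np.vstack([np.c_[c,np.full(48,z)] for z in(z0,z1)])
def box(a,b,z0,z1): return np.array([[i*a,j*b,z] for i in(-1,1) for j in(-1,1) for z in(z0,z1)])
def Rz(a): return np.array([[np.cos(a),-np.sin(a),0],[np.sin(a),np.cos(a),0],[0,0,1]])
def Ry(a): return np.array([[np.cos(a),0,np.sin(a)],[0,1,0],[-np.sin(a),0,np.cos(a)]])
def fitm(meas,model,x0,step):
    # meas: list (cam,roi,soft mask)
    f=lambda x:sum(((hullmask(c,model(x),r)-m)**2).sum() for c,r,m in meas)
    sim=[np.array(x0)]+[np.array(x0)+np.eye(len(x0))[i]*step[i] for i in range(len(x0))]
    r=minimize(f,x0,method="Nelder-Mead",options=dict(initial_simplex=sim,xatol=1e-5,fatol=1e-3,maxiter=400));return r.x,r.fun
E
cat > f1.py <<'E'
from fit import *
Z={c:np.load(f"pics/{c}0.npz")["p"].astype(float) for c in("side","top")}
def cut(c,roi,f): x0,y0,x1,y1=roi;return (c,roi,f(Z[c][y0:y1,x0:x1]))
blue=lambda p:np.clip((p[...,2]-p[...,0])/170,0,1)
def green(p):
    m=np.clip((p[...,1]-np.maximum(p[...,0],p[...,2]))/60,0,1)
    b=(m>.5).astype(np.uint8);n,l,st,ce=cv2.connectedComponentsWithStats(b);i=1+st[1:,4].argmax()
    cs,_=cv2.findContours((l==i).astype(np.uint8),cv2.RETR_EXTERNAL,cv2.CHAIN_APPROX_NONE)
    h=cv2.convexHull(cs[0]);f=np.zeros(b.shape,np.uint8);cv2.fillConvexPoly(f,h,1);return np.maximum(m,f*1.)
white=lambda p:np.clip((p.min(-1)-50)/130,0,1)
M={}
# press
rs={"side":(315,162,345,200),"top":(380,222,406,248)}
for sel in(("side",),("top",),("side","top")):
  best=None
  for y0 in(-30,-10,10,30):
    x,f=fitm([cut(c,rs[c],green) for c in sel],lambda x:box(.011,.011,.042,.1195)@Rz(np.radians(x[2])).T+[x[0],x[1],.003],[.548,-.197,y0],[.004,.004,12])
    print("press",sel,x.round(4),round(f,2))
# cap
for yaw in (14,16,18):
  A=Rz(np.radians(yaw))@Ry(np.radians(-35))
  rs={"side":(258,236,290,265),"top":(268,202,290,226)}
  for sel in(("side",),("top",),("side","top")):
    x,f=fitm([cut(c,rs[c],blue) for c in sel],lambda x:cyl(.0105,-.018,0)@A.T+[x[0],x[1],.1088],[.608,.1],[.004,.004])
    print("cap",yaw,sel,x.round(4),round(f,2))
# tray
for c,roi in {"top":(348,184,418,262),"side":(268,172,358,232)}.items():
    x,f=fitm([cut(c,roi,white)],lambda x:box(.08,.065,0,.014)@Rz(np.radians(x[2])).T+[x[0],x[1],0],[.589,-.185,-9],[.004,.004,4]);print("tray",c,x.round(4),round(f,1))
for c,roi in {"top":(200,175,306,258)}.items():
    for hx,hy in((.0675,.105),(.068,.115)):
        x,f=fitm([cut(c,roi,white)],lambda x:box(hx,hy,0,.003)@Rz(np.radians(x[2])).T+[x[0],x[1],0],[.612,.18,16],[.004,.004,4]);print("rack",c,x.round(4),round(f,1))
E
python3 f1.py
```

```text
press ('side',) [  0.5499  -0.2002 -20.0386] 39.64
press ('side',) [  0.5494  -0.1995 -15.3095] 38.92
press ('side',) [ 0.5494 -0.2    40.1625] 39.08
press ('side',) [ 0.5494 -0.1982 45.1624] 40.77
press ('top',) [  0.5506  -0.1991 -25.5593] 20.96
press ('top',) [ 0.5501 -0.1984 -2.4773] 16.3
press ('top',) [ 0.5496 -0.1986  2.5119] 17.2
press ('top',) [ 0.5507 -0.1987 36.0061] 18.27
press ('side', 'top') [  0.5496  -0.1989 -20.337 ] 61.49
press ('side', 'top') [  0.5497  -0.1991 -18.2135] 60.94
press ('side', 'top') [ 0.5499 -0.1989 40.2481] 60.25
press ('side', 'top') [ 0.5497 -0.1994 44.8409] 61.03
cap 14 ('side',) [0.605  0.0943] 5.1
cap 14 ('top',) [0.606  0.0984] 5.73
cap 14 ('side', 'top') [0.6054 0.0962] 21.89
cap 16 ('side',) [0.6051 0.0941] 5.21
cap 16 ('top',) [0.6061 0.0982] 5.63
cap 16 ('side', 'top') [0.6052 0.0965] 21.47
cap 18 ('side',) [0.6051 0.0939] 4.93
cap 18 ('top',) [0.6063 0.0983] 6.0
cap 18 ('side', 'top') [0.6054 0.0954] 21.62
tray top [  0.5884  -0.1833 -10.0889] 91.0Traceback (most recent call last):
  File "f1.py", line 28, in <module>
    x,f=fitm([cut(c
[... 524 characters left out ...]
                  **options)
    fxr = func(xr)
    fx = function(np.copy(x), *(wrapper_args + args))
  File "fit.py", line 19, in <lambda>
    f=lambda x:sum(((hullmask(c,model(x),r)-m)**2).sum() for c,r,m in meas)
               ~~~^^^^^^^^^^^^^^^^^^^^^^^^^^^^^^^^^^^^^^^^^^^^^^^^^^^^^^^^^
  File "fit.py", line 19, in <genexpr>
    f=lambda x:sum(((hullmask(c,model(x),r)-m)**2).sum() for c,r,m in meas)
                     ~~~~~~~~^^^^^^^^^^^^^^
  File "fit.py", line 6, in hullmask
    q=(proj(c,pts)-[x0,y0]+.5)*S
       ~~~~^^^^^^^
  File "h.py", line 12, in proj
    m=ctrl.camera_model(c);T=m["pose"];q=(np.asarray(p)-T[:3,3])@T[:3,:3]
ValueError: time passes only in moves, steps and waits
```

```bash
python3 - <<'E'
s=open('h.py').read()
s=s.replace("def cloud","_C={}\ndef cam(c):\n    if c not in _C:_C[c]=ctrl.camera_model(c)\n    return _C[c]\ndef cloud").replace("m=ctrl.camera_model(c)","m=cam(c)")
open('h.py','w').write(s)
E
sed -i 's/("tray",c/("tray",c/' f1.py
cat > f2.py <<'E'
exec(open('f1.py').read().split("# press\n")[0])
for c,roi in {"top":(348,184,418,262),"side":(268,172,358,232)}.items():
    x,f=fitm([cut(c,roi,white)],lambda x:box(.08,.065,0,.014)@Rz(np.radians(x[2])).T+[x[0],x[1],0],[.589,-.185,-9],[.004,.004,4]);print("tray",c,x.round(4),round(f,1))
roi=(200,175,306,258);c="top"
for hx,hy in((.0675,.105),(.068,.115)):
        x,f=fitm([cut(c,roi,white)],lambda x:box(hx,hy,0,.003)@Rz(np.radians(x[2])).T+[x[0],x[1],0],[.612,.18,16],[.004,.004,4]);print("rack",c,x.round(4),round(f,1))
# overlays
K=16
def ov(c,roi,groups,fn):
    x0,y0,x1,y1=roi;im=cv2.resize(Z[c][y0:y1,x0:x1,::-1].astype(np.uint8),None,fx=K,fy=K,interpolation=cv2.INTER_NEAREST)
    for pts,col in groups:
        q=((proj(c,pts)-[x0,y0]+.5)*K).astype(np.int32)
        cv2.polylines(im,[cv2.convexHull(q.reshape(-1,1,2))],True,col,1)
    return im
A=Rz(np.radians(16))@Ry(np.radians(-35))
capm=lambda x,y:cyl(.0105,-.018,0)@A.T+[x,y,.1088]
a=ov("side",(258,236,284,264),[(capm(.605,.094),(0,255,0)),(capm(.606,.098),(0,0,255))],"")
b=ov("top",(267,201,292,226),[(capm(.605,.094),(0,255,0)),(capm(.606,.098),(0,0,255))],"")
o=np.zeros((600,800,3),np.uint8)
o[:a.shape[0],:a.shape[1]]=a[:600,:800];o[:b.shape[0],400:400+b.shape[1]]=b[:,:400];cv2.imwrite("pics/capov.png",o)
K=20
a=ov("top",(378,220,408,250),[],"");cv2.imwrite("pics/gr.png",a)
E
python3 f2.py
```

```text
tray top [  0.5884  -0.1833 -10.0889] 91.0
tray side [  0.5882  -0.1867 -10.2167] 101.0
rack top [ 0.6143  0.1828 16.145 ] 340.7
rack top [ 0.6146  0.1817 16.0367] 94.1
```

View pics/capov.png

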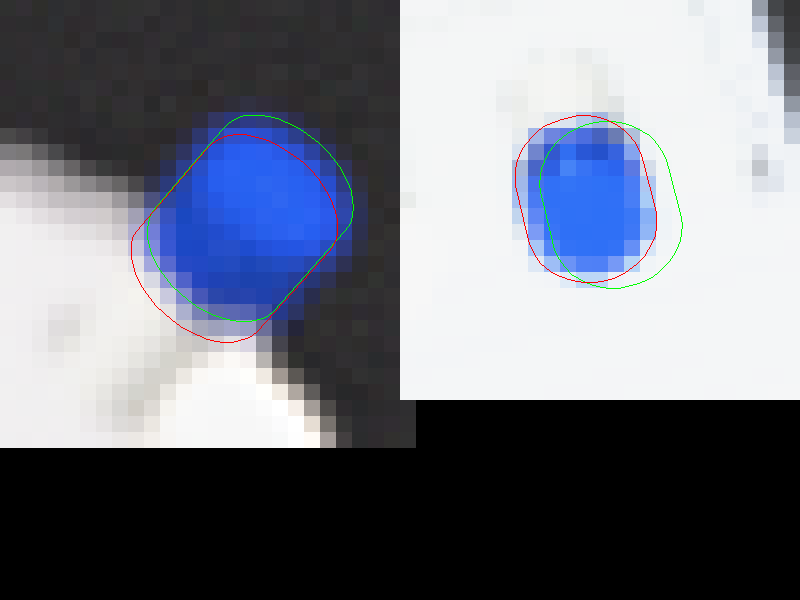

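View pics/gr.png

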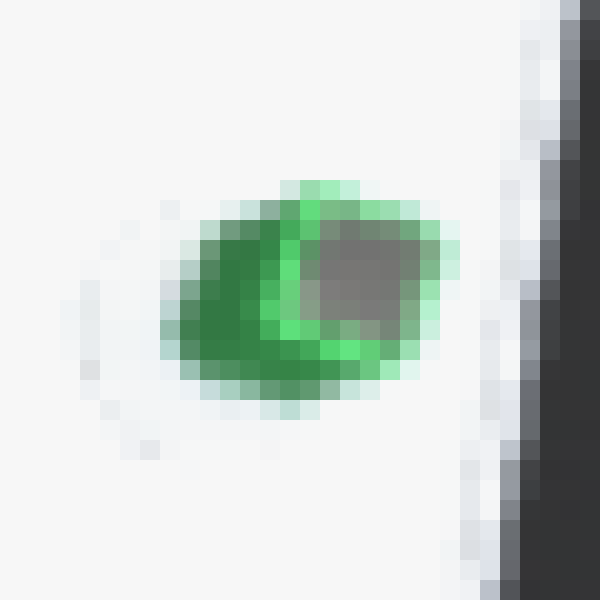

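Overlays: the side and top cameras disagree by about 4 mm in y on the cap, so I'll refine that by relative viewing once the press is held. The press yaw is about -18° from the top-square edges in gr.png ((300,190)→(450,235)). Now I'll plan the approach.

```bash
cat > plan.py <<'E'
from h import *
from scipy.spatial.transform import Rotation as Ro
def cur():
    s=ctrl.state();return np.array(s["ee_pos"]),Ro.from_euler("xyz",s["ee_rot"],degrees=True),s
def plan(p0,R0,p1,R1,n):
    rv=(R0.inv()*R1).as_rotvec(degrees=True);p=p0.copy();R=R0;out=[]
    for i in range(n):
        t=p0+(p1-p0)*(i+1)/n
        sh=(R.inv().apply(t-p)*100).round(2);w=(rv/n).round(2)
        out.append(dict(zip(("x","y","z","wx","wy","wz"),[float(v) for v in (*sh,*w)])))
        p=p+R.apply(sh/100);R=R*Ro.from_rotvec(w,degrees=True)
    for o in out: print(o)
    print("end",p.round(4),R.as_euler("xyz",degrees=True).round(2))
    return out
E
python3 - <<'E'
from plan import *
p,R,s=cur()
plan(p,R,np.array([.5497,-.199,.231]),Ro.from_euler("xyz",[180,0,-18],degrees=True),12)
E
```

```text
{'x': -2.52, 'y': -3.75, 'z': 0.0, 'wx': -0.0, 'wy': 0.0, 'wz': -4.36}
{'x': -2.23, 'y': -3.94, 'z': 0.0, 'wx': -0.0, 'wy': 0.0, 'wz': -4.36}
{'x': -1.92, 'y': -4.09, 'z': 0.01, 'wx': -0.0, 'wy': 0.0, 'wz': -4.36}
{'x': -1.6, 'y': -4.23, 'z': -0.0, 'wx': -0.0, 'wy': 0.0, 'wz': -4.36}
{'x': -1.28, 'y': -4.33, 'z': 0.0, 'wx': -0.0, 'wy': 0.0, 'wz': -4.36}
{'x': -0.95, 'y': -4.43, 'z': 0.0, 'wx': -0.0, 'wy': 0.0, 'wz': -4.36}
{'x': -0.6, 'y': -4.48, 'z': 0.01, 'wx': -0.0, 'wy': 0.0, 'wz': -4.36}
{'x': -0.27, 'y': -4.51, 'z': -0.0, 'wx': -0.0, 'wy': 0.0, 'wz': -4.36}
{'x': 0.08, 'y': -4.52, 'z': 0.0, 'wx': -0.0, 'wy': 0.0, 'wz': -4.36}
{'x': 0.42, 'y': -4.5, 'z': 0.0, 'wx': -0.0, 'wy': 0.0, 'wz': -4.36}
{'x': 0.77, 'y': -4.46, 'z': 0.01, 'wx': -0.0, 'wy': 0.0, 'wz': -4.36}
{'x': 1.1, 'y': -4.38, 'z': -0.0, 'wx': -0.0, 'wy': 0.0, 'wz': -4.36}
end [ 0.5497 -0.199   0.231 ] [-180.      0.    -17.98]
```

Emit:
{"api": "jog_arm", "payload": {"targets": [{"x": -2.5,"y": -3.75,"wz": -4.4},{"x": -2.2,"y": -3.95,"wz": -4.4},{"x": -1.9,"y": -4.1,"wz": -4.4},{"x": -1.6,"y": -4.2,"wz": -4.4},{"x": -1.3,"y": -4.3,"wz": -4.4},{"x": -0.95,"y": -4.4,"wz": -4.4},{"x": -0.6,"y": -4.5,"wz": -4.4},{"x": -0.25,"y": -4.5,"wz": -4.4},{"x": 0.1,"y": -4.5,"wz": -4.4},{"x": 0.4,"y": -4.5,"wz": -4.3},{"x": 0.8,"y": -4.5,"wz": -4.3},{"x": 1.1,"y": -4.4,"wz": -4.3}]}}

```text
invalid input at $.targets[0]: expected keys wx, wy, wz, x, y, z, grip
```

Run:
```python
from plan import *
p,R,s=cur();print(s["time_s"],p,s["ee_rot"],s["joint_positions"])
plan(p,R,np.array([.5497,-.199,.069]),Ro.from_euler("xyz",[180,0,-18],degrees=True),6)
```

```text
0.5 [ 0.22750825 -0.6355072   0.23129017] [ 1.79999109e+02  1.86365634e-03 -7.03016209e+01] [-7.24674980e+01  6.64712171e+00  8.25979110e+01 -9.60849100e-04
  9.07567960e+01 -2.16588985e+00]
{'x': -5.04, 'y': -7.51, 'z': 2.7, 'wx': -0.0, 'wy': 0.0, 'wz': -8.72}
{'x': -3.84, 'y': -8.18, 'z': 2.71, 'wx': -0.0, 'wy': 0.0, 'wz': -8.72}
{'x': -2.56, 'y': -8.68, 'z': 2.7, 'wx': -0.0, 'wy': 0.0, 'wz': -8.72}
{'x': -1.21, 'y': -8.96, 'z': 2.71, 'wx': -0.0, 'wy': 0.0, 'wz': -8.72}
{'x': 0.16, 'y': -9.04, 'z': 2.7, 'wx': -0.0, 'wy': 0.0, 'wz': -8.72}
{'x': 1.52, 'y': -8.91, 'z': 2.71, 'wx': -0.0, 'wy': 0.0, 'wz': -8.72}
end [ 0.5497 -0.199   0.069 ] [-180.      0.    -17.98]
```

All keys are needed.

Emit:
{"api": "jog_arm", "payload": {"targets": [{"x": -2.5,"y": -3.75,"z": 0,"wx": 0,"wy": 0,"wz": -4.4,"grip": 8.54},{"x": -2.2,"y": -3.95,"z": 0,"wx": 0,"wy": 0,"wz": -4.4,"grip": 8.54},{"x": -1.9,"y": -4.1,"z": 0,"wx": 0,"wy": 0,"wz": -4.4,"grip": 8.54},{"x": -1.6,"y": -4.2,"z": 0,"wx": 0,"wy": 0,"wz": -4.4,"grip": 8.54},{"x": -1.3,"y": -4.3,"z": 0,"wx": 0,"wy": 0,"wz": -4.4,"grip": 8.54},{"x": -0.95,"y": -4.4,"z": 0,"wx": 0,"wy": 0,"wz": -4.4,"grip": 8.54},{"x": -0.6,"y": -4.5,"z": 0,"wx": 0,"wy": 0,"wz": -4.4,"grip": 8.54},{"x": -0.25,"y": -4.5,"z": 0,"wx": 0,"wy": 0,"wz": -4.4,"grip": 8.54},{"x": 0.1,"y": -4.5,"z": 0,"wx": 0,"wy": 0,"wz": -4.4,"grip": 8.54},{"x": 0.4,"y": -4.5,"z": 0,"wx": 0,"wy": 0,"wz": -4.3,"grip": 8.54},{"x": 0.8,"y": -4.5,"z": 0,"wx": 0,"wy": 0,"wz": -4.3,"grip": 8.54},{"x": 1.1,"y": -4.4,"z": 0,"wx": 0,"wy": 0,"wz": -4.3,"grip": 8.54}]}}

```text
time_s: 2.0
ee_pos: [0.5492, -0.1974, 0.2315]
ee_rot: [180.0, -0.0, -17.7]
contact_force: [0.0, -1.0, -0.1]
opening: 0.0853
```

Run:
```python
from plan import *
p,R,s=cur();print(s["time_s"],p,s["ee_rot"],s["joint_positions"])
plan(p,R,np.array([.5497,-.199,.069]),Ro.from_euler("xyz",[180,0,-18],degrees=True),6)
```

```text
2.0 [ 0.54921335 -0.19735821  0.23149346] [ 1.79996222e+02 -2.47282758e-02 -1.76584370e+01] [-2.22691773e+01 -4.77302680e+00  9.41372833e+01 -1.77835287e-03
  9.06107916e+01 -4.61075882e+00]
{'x': 0.01, 'y': 0.02, 'z': 2.71, 'wx': 0.0, 'wy': -0.0, 'wz': 0.06}
{'x': 0.02, 'y': 0.03, 'z': 2.71, 'wx': 0.0, 'wy': -0.0, 'wz': 0.06}
{'x': 0.01, 'y': 0.02, 'z': 2.7, 'wx': 0.0, 'wy': -0.0, 'wz': 0.06}
{'x': 0.02, 'y': 0.02, 'z': 2.71, 'wx': 0.0, 'wy': -0.0, 'wz': 0.06}
{'x': 0.01, 'y': 0.03, 'z': 2.71, 'wx': 0.0, 'wy': -0.0, 'wz': 0.06}
{'x': 0.02, 'y': 0.02, 'z': 2.71, 'wx': 0.0, 'wy': -0.0, 'wz': 0.06}
end [ 0.5497 -0.199   0.069 ] [ 1.800e+02 -2.000e-02 -1.802e+01]
```

Emit:
{"api": "jog_arm", "payload": {"targets": [{"x": 0.1,"y": 0.15,"z": 3.5,"wx": 0,"wy": 0,"wz": 0.3,"grip": 8.54},{"x": 0,"y": 0,"z": 3.5,"wx": 0,"wy": 0,"wz": 0,"grip": 8.54},{"x": 0,"y": 0,"z": 3.5,"wx": 0,"wy": 0,"wz": 0,"grip": 8.54},{"x": 0,"y": 0,"z": 3.0,"wx": 0,"wy": 0,"wz": 0,"grip": 8.54},{"x": 0,"y": 0,"z": 2.0,"wx": 0,"wy": 0,"wz": 0,"grip": 8.54},{"x": 0,"y": 0,"z": 0.75,"wx": 0,"wy": 0,"wz": 0,"grip": 8.54},{"x": 0,"y": 0,"z": 0,"wx": 0,"wy": 0,"wz": 0,"grip": 8.54}]}}

```text
time_s: 2.88
ee_pos: [0.5492, -0.2005, 0.0692]
ee_rot: [180.0, -0.0, -18.1]
contact_force: [-0.2, -0.5, 0.8]
opening: 0.0853
```

Run:
```python
from plan import *
p,R,s=cur();print(s["time_s"],p,s["ee_rot"])
for c in("side","top"):
    pc,d=ctrl.read_camera(c)
    np.savez(f"pics/{c}1.npz",p=pc,d=d)
    x0,y0,x1,y1={"side":(270,100,390,240),"top":(320,170,440,310)}[c]
    cv2.imwrite(f"pics/{c}1.png",cv2.resize(pc[y0:y1,x0:x1,::-1],None,fx=4,fy=4,interpolation=cv2.INTER_CUBIC))
```

```text
2.875 [ 0.54916806 -0.20050608  0.06918932] [ 1.79999944e+02 -1.52801555e-02 -1.81040080e+01]
```

View pics/side1.png

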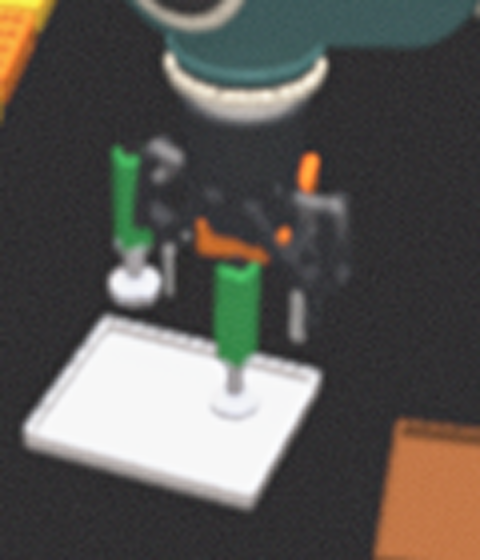

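View pics/top1.png

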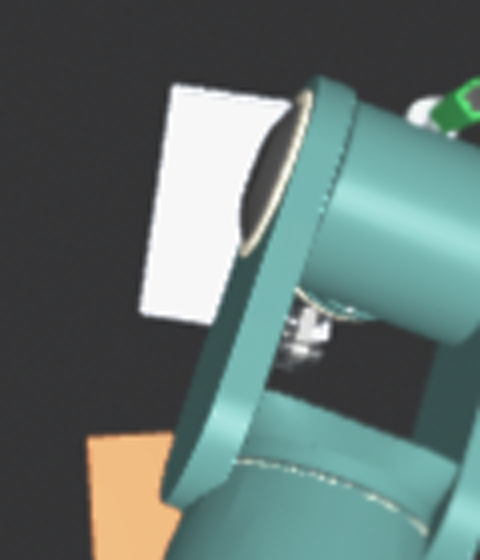

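Side view: the press at (236,320) in the crop lies midway between the finger tips at (168,270) and (297,315). The top view is hidden by the arm. I'll close now.

Emit:
{"api": "jog_arm", "payload": {"targets": [{"x": 0.05,"y": -0.1,"z": 0,"wx": 0,"wy": 0,"wz": 0,"grip": 4},{"x": 0,"y": 0,"z": 0,"wx": 0,"wy": 0,"wz": 0,"grip": 3},{"x": 0,"y": 0,"z": 0,"wx": 0,"wy": 0,"wz": 0,"grip": 2.4},{"x": 0,"y": 0,"z": 0,"wx": 0,"wy": 0,"wz": 0,"grip": 1},{"x": 0,"y": 0,"z": 0,"wx": 0,"wy": 0,"wz": 0,"grip": 1},{"x": 0,"y": 0,"z": 0,"wx": 0,"wy": 0,"wz": 0,"grip": 1},{"x": 0,"y": 0,"z": 0,"wx": 0,"wy": 0,"wz": 0,"grip": 1},{"x": 0,"y": 0,"z": 0,"wx": 0,"wy": 0,"wz": 0,"grip": 1}], "grip_force": 70}}

```text
time_s: 3.98
ee_pos: [0.5499, -0.1997, 0.0691]
ee_rot: [180.0, -0.0, -18.1]
contact_force: [-1.2, -0.4, 6.1]
opening: 0.0213
```

Run:
```python
from plan import *
p,R,s=cur();print(s["time_s"],p,s["ee_rot"])
R1=Ro.from_euler("ZYX",[16,-35,180],degrees=True)
print(R1.apply([0,0,1]))
p1=p+[0,0,.14]
plan(p1,R,np.array([.5492,.0807,.205]),R1,10)
```

```text
3.975 [ 0.5499085  -0.19971356  0.06913585] [ 1.79997780e+02 -2.65316728e-02 -1.81020920e+01]
[ 0.55135706  0.15809909 -0.81915204]
{'x': -0.88, 'y': -2.66, 'z': 0.04, 'wx': 1.04, 'wy': 3.39, 'wz': -3.3}
{'x': -0.72, 'y': -2.71, 'z': 0.04, 'wx': 1.04, 'wy': 3.39, 'wz': -3.3}
{'x': -0.58, 'y': -2.75, 'z': 0.06, 'wx': 1.04, 'wy': 3.39, 'wz': -3.3}
{'x': -0.41, 'y': -2.77, 'z': 0.07, 'wx': 1.04, 'wy': 3.39, 'wz': -3.3}
{'x': -0.26, 'y': -2.79, 'z': 0.11, 'wx': 1.04, 'wy': 3.39, 'wz': -3.3}
{'x': -0.11, 'y': -2.8, 'z': 0.14, 'wx': 1.04, 'wy': 3.39, 'wz': -3.3}
{'x': 0.04, 'y': -2.8, 'z': 0.19, 'wx': 1.04, 'wy': 3.39, 'wz': -3.3}
{'x': 0.2, 'y': -2.78, 'z': 0.25, 'wx': 1.04, 'wy': 3.39, 'wz': -3.3}
{'x': 0.33, 'y': -2.77, 'z': 0.32, 'wx': 1.04, 'wy': 3.39, 'wz': -3.3}
{'x': 0.47, 'y': -2.74, 'z': 0.39, 'wx': 1.04, 'wy': 3.39, 'wz': -3.3}
end [0.5492 0.0807 0.205 ] [179.99 -34.97  15.98]
```

Emit:
{"api": "jog_arm", "payload": {"targets": [{"x": 0,"y": 0,"z": -0.5,"wx": 0,"wy": 0,"wz": 0,"grip": 1},{"x": 0,"y": 0,"z": -1.5,"wx": 0,"wy": 0,"wz": 0,"grip": 1},{"x": 0,"y": 0,"z": -3,"wx": 0,"wy": 0,"wz": 0,"grip": 1},{"x": 0,"y": 0,"z": -3.5,"wx": 0,"wy": 0,"wz": 0,"grip": 1},{"x": 0,"y": 0,"z": -3.5,"wx": 0,"wy": 0,"wz": 0,"grip": 1},{"x": 0,"y": 0,"z": -2,"wx": 0,"wy": 0,"wz": 0,"grip": 1},{"x": 0,"y": 0,"z": 0,"wx": 0,"wy": 0,"wz": 0,"grip": 1}]}}

```text
time_s: 4.85
ee_pos: [0.5501, -0.1998, 0.2101]
ee_rot: [180.0, -0.1, -18.1]
contact_force: [0.3, -0.2, -2.3]
opening: 0.0214
```

Emit:
{"api": "jog_arm", "payload": {"targets": [{"x": -0.9,"y": -2.65,"z": 0.05,"wx": 1.05,"wy": 3.4,"wz": -3.3,"grip": 1},{"x": -0.7,"y": -2.7,"z": 0.05,"wx": 1.05,"wy": 3.4,"wz": -3.3,"grip": 1},{"x": -0.6,"y": -2.75,"z": 0.05,"wx": 1.05,"wy": 3.4,"wz": -3.3,"grip": 1},{"x": -0.4,"y": -2.75,"z": 0.05,"wx": 1.05,"wy": 3.4,"wz": -3.3,"grip": 1},{"x": -0.25,"y": -2.8,"z": 0.1,"wx": 1.05,"wy": 3.4,"wz": -3.3,"grip": 1},{"x": -0.1,"y": -2.8,"z": 0.15,"wx": 1.05,"wy": 3.4,"wz": -3.3,"grip": 1},{"x": 0.05,"y": -2.8,"z": 0.2,"wx": 1.05,"wy": 3.4,"wz": -3.3,"grip": 1},{"x": 0.2,"y": -2.8,"z": 0.25,"wx": 1.05,"wy": 3.4,"wz": -3.3,"grip": 1},{"x": 0.35,"y": -2.75,"z": 0.3,"wx": 1.05,"wy": 3.4,"wz": -3.3,"grip": 1},{"x": 0.45,"y": -2.75,"z": 0.4,"wx": 1.05,"wy": 3.4,"wz": -3.3,"grip": 1},{"x": 0,"y": 0,"z": 0,"wx": 0,"wy": 0,"wz": 0,"grip": 1},{"x": 0,"y": 0,"z": 0,"wx": 0,"wy": 0,"wz": 0,"grip": 1}]}}

```text
time_s: 6.35
ee_pos: [0.5488, 0.0804, 0.2041]
ee_rot: [-179.9, -35.0, 15.9]
contact_force: [-0.4, -0.9, -1.7]
opening: 0.0213
```

Run:
```python
from plan import *
p,R,s=cur();print(s["time_s"],p,s["ee_rot"],s["joint_positions"])
for c in("side","top"):
    pc,d=ctrl.read_camera(c)
    np.savez(f"pics/{c}2.npz",p=pc,d=d)
    x0,y0,x1,y1={"side":(200,160,380,300),"top":(200,160,380,300)}[c]
    cv2.imwrite(f"pics/{c}2.png",cv2.resize(pc[y0:y1,x0:x1,::-1],None,fx=4,fy=4,interpolation=cv2.INTER_CUBIC))
```

```text
6.35 [0.54882105 0.08035136 0.20411129] [-179.891435    -34.96785504   15.90736667] [  1.29648377 -29.78892973 121.05107835  10.28176269  55.10879953
 -17.98591849]
```

View pics/side2.png

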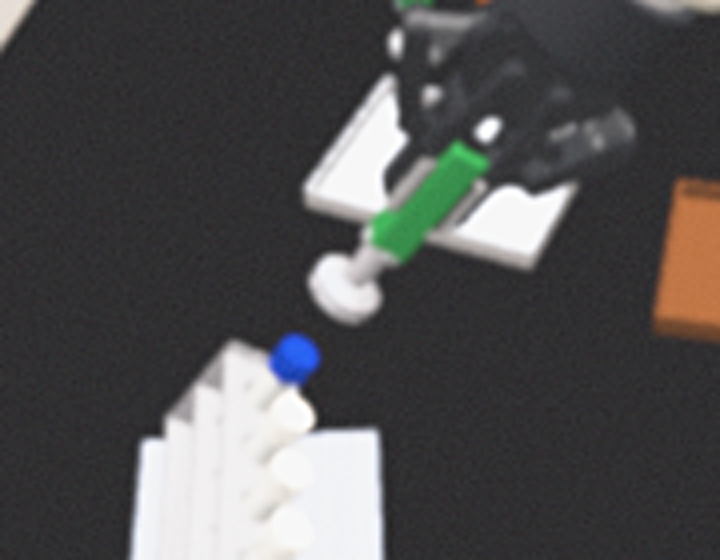

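View pics/top2.png

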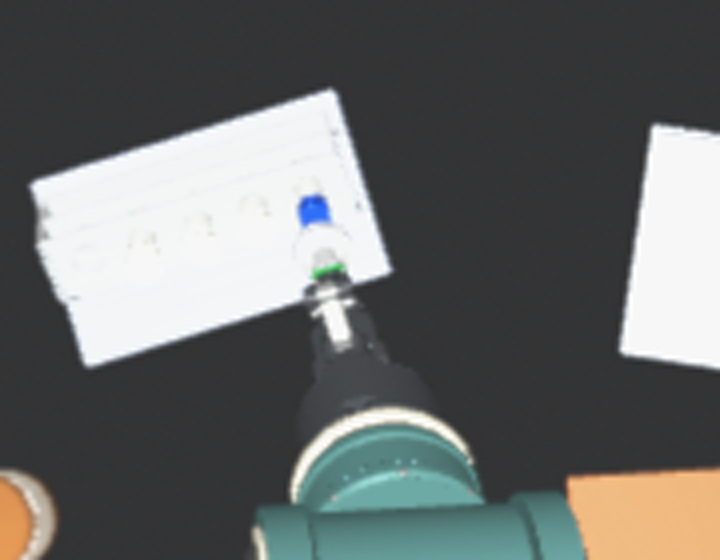

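Side view: the press's foot at (345,288) lines up with the blue cap at (295,358), and the handle is parallel to the tubes. Top view: foot at (322,240), cap at (314,210). I'll measure the press against the cap in each image so the calibration bias cancels.

```bash
cat > f3.py <<'E'
from fit import *
from plan import *
import sys
N=sys.argv[1]
p,R,s=cur()
Z={c:np.load(f"pics/{c}{N}.npz")["p"].astype(float) for c in("side","top")}
Rp=(R*Ro.from_euler("x",180,degrees=True))  # press axes: z up along handle
zt=Rp.apply([0,0,1]);o=p-.066*zt
print("press z",zt)
A=Rz(np.radians(16))@Ry(np.radians(-35))
caps={"side":(.6051,.0941),"top":(.6061,.0982)}
K=8
out=np.zeros((600,800,3),np.uint8)
for i,(c,roi) in enumerate({"side":(255,185,330,260),"top":(260,195,310,245)}.items()):
    x0,y0,x1,y1=roi;k=400/(x1-x0);im=cv2.resize(Z[c][y0:y1,x0:x1,::-1].astype(np.uint8),None,fx=k,fy=k,interpolation=cv2.INTER_NEAREST)
    G=[(Rp.apply(box(.011,.011,.042,.118))+o,(255,0,255)),(Rp.apply(cyl(.018,0,.006))+o,(0,0,255)),(Rp.apply(cyl(.007,0,.042))+o,(0,160,255)),
       (cyl(.0105,-.018,0)@A.T+[*caps[c],.1088],(0,255,0))]
    for pts,col in G:
        q=((proj(c,pts)-[x0,y0]+.5)*k).astype(np.int32);cv2.polylines(im,[cv2.convexHull(q.reshape(-1,1,2))],True,col,1)
    # perp offset of cap(in this cam) from press axis, m
    v=np.array([*caps[c],.1088])-o;along=v@zt;pe=v-along*zt
    print(c,"along",along.round(4),"perp in tool axes",R.inv().apply(pe).round(4))
    h=min(600,im.shape[0]);out[:h,i*400:i*400+400]=im[:h,:400]
cv2.imwrite(f"pics/ov{N}.png",out)
E
python3 f3.py 2
```

```text
press z [-0.55138494 -0.15865017  0.81902672]
side along -0.0456 perp in tool axes [-0.0078  0.002  -0.    ]
top along -0.0468 perp in tool axes [-0.0061 -0.0017 -0.    ]
```

View pics/ov2.png

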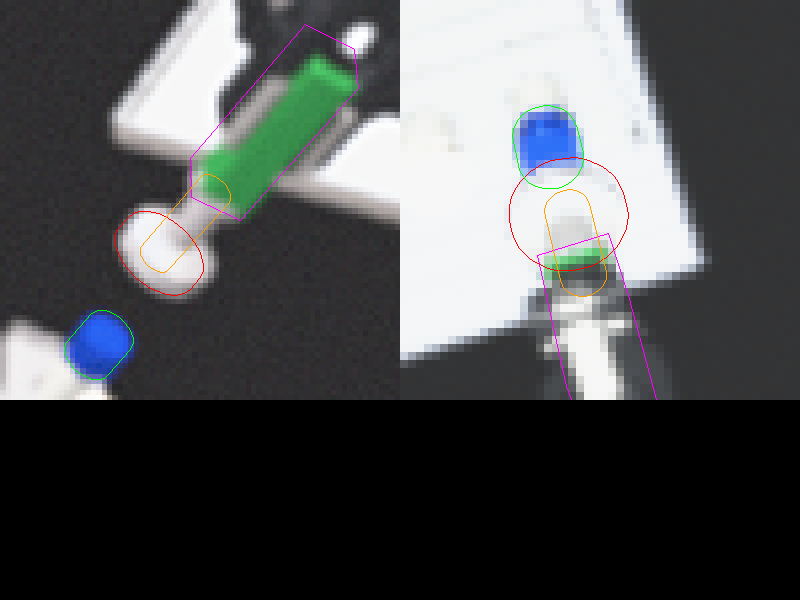

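```bash
cat > f4.py <<'E'
import sys; sys.argv=["",sys.argv[1]]
exec(open('f3.py').read().split("K=8")[0])
def mm(c,roi,parts):
    m=0
    for q in parts: m=np.maximum(m,hullmask2(c,q,roi))
    return m
def hullmask2(c,q,roi):
    x0,y0,x1,y1=roi
    q=(q-[x0,y0]+.5)*S;m=np.zeros(((y1-y0)*S,(x1-x0)*S),np.uint8)
    cv2.fillConvexPoly(m,cv2.convexHull((q*16).astype(np.int32).reshape(-1,1,2)),255,shift=4)
    return cv2.resize(m,(x1-x0,y1-y0),interpolation=cv2.INTER_AREA)/255.
roi=(275,219,297,242);x0,y0,x1,y1=roi
P=Z["side"][y0:y1,x0:x1];obs=np.clip((P.max(-1)-60)/120,0,1)
def f(x):
    parts=[proj("side",Rp.apply(g)+o)+x[:2] for g in(cyl(.018,0,x[2]),cyl(.007,0,.042),box(.011,.011,.042,.118))]
    return ((mm("side",roi,parts)-obs)**2).sum()
for t0 in(.006,.01):
    sim=np.array([[0,0,t0],[1,0,t0],[0,1,t0],[0,0,t0+.003]])
    r=minimize(f,sim[0],method="Nelder-Mead",options=dict(initial_simplex=sim,xatol=1e-4));print("side bias px",r.x.round(4),r.fun.round(2))
x0,y0,x1,y1=262,203,302,243
P=Z["top"][y0:y1,x0:x1,1];P=np.clip((P-205)*6,0,255).astype(np.uint8)
cv2.imwrite("pics/tc%s.png"%N,cv2.resize(P,None,fx=14,fy=14,interpolation=cv2.INTER_NEAREST))
print("foot proj top",proj("top",o+.003*zt),proj("top",o))
E
python3 f4.py 2
```

```text
press z [-0.55138494 -0.15865017  0.81902672]
side bias px [0.357  0.0958 0.0107] 5.58
side bias px [0.3391 0.1176 0.0107] 5.57
foot proj top [280.57705602 221.34080714] [280.43890588 220.77445277]
```

View pics/tc2.png

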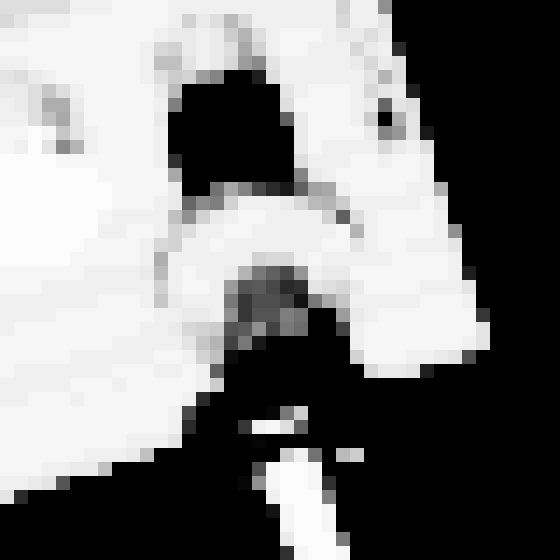

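Emit:
{"api": "jog_arm", "payload": {"targets": [{"x": -0.35,"y": -0.1,"z": 0,"wx": 0,"wy": 0,"wz": 0,"grip": 1},{"x": -0.35,"y": -0.05,"z": 0.5,"wx": 0,"wy": 0,"wz": 0,"grip": 1},{"x": 0,"y": 0,"z": 1,"wx": 0,"wy": 0,"wz": 0,"grip": 1},{"x": 0,"y": 0,"z": 1,"wx": 0,"wy": 0,"wz": 0,"grip": 1},{"x": 0,"y": 0,"z": 0.8,"wx": 0,"wy": 0,"wz": 0,"grip": 1},{"x": 0,"y": 0,"z": 0.4,"wx": 0,"wy": 0,"wz": 0,"grip": 1},{"x": 0,"y": 0,"z": 0,"wx": 0,"wy": 0,"wz": 0,"grip": 1},{"x": 0,"y": 0,"z": 0,"wx": 0,"wy": 0,"wz": 0,"grip": 1}]}}

```text
time_s: 7.45
ee_pos: [0.5636, 0.0864, 0.1711]
ee_rot: [-179.9, -35.1, 16.0]
contact_force: [0.4, -1.0, -0.7]
opening: 0.0213
```

```bash
python3 - <<'E'
from plan import *
p,R,s=cur();print(s["time_s"],p,s["ee_rot"])
for c in("side","top"):
    pc,d=ctrl.read_camera(c)
    np.savez(f"pics/{c}3.npz",p=pc,d=d)
E
python3 f3.py 3;python3 f4.py 3
```

```text
7.45 [0.56360038 0.08642771 0.17108965] [-179.92149607  -35.09231701   15.96240815]
press z [-0.5525294  -0.15940213  0.81810893]
side along -0.0092 perp in tool axes [-0.0015  0.0041  0.    ]
top along -0.0104 perp in tool axes [0.0002 0.0005 0.    ]
press z [-0.5525294  -0.15940213  0.81810893]
side bias px [ 0.6452 -0.5881  0.0095] 20.92
side bias px [-0.1246  0.156   0.0114] 20.28
foot proj top [278.84192343 217.00178557] [278.7110918  216.46148043]
```

View pics/ov3.png

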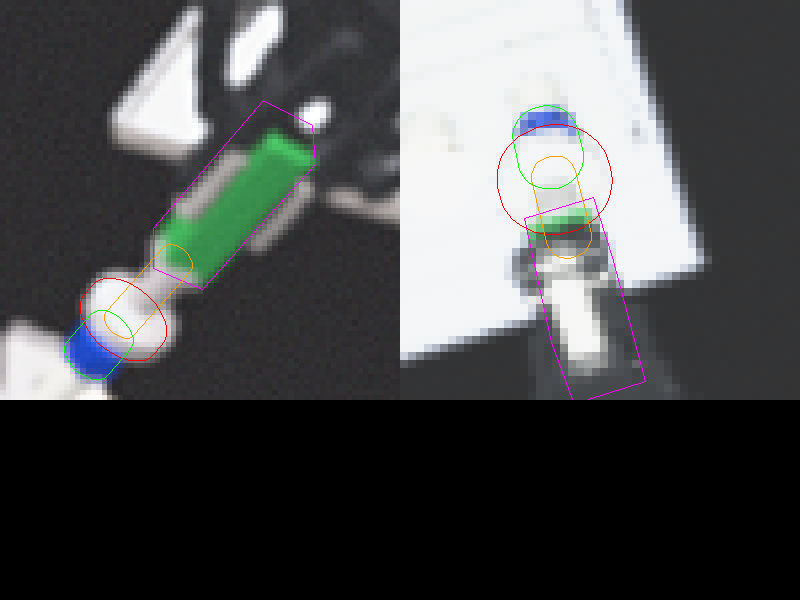

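View pics/tc3.png

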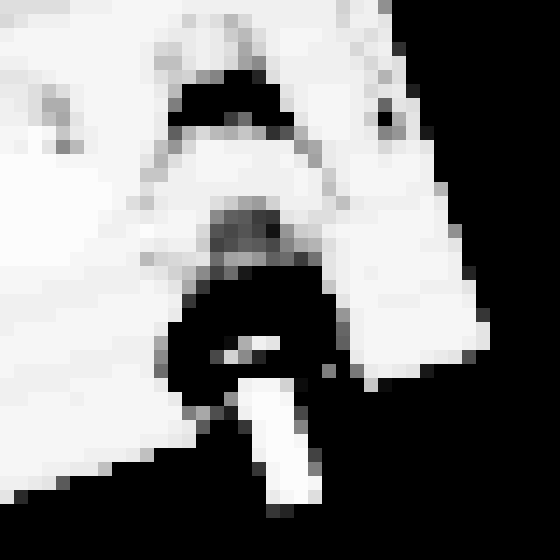

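```bash
cat > f5.py <<'E'
import sys
exec(open('f4.py').read().split('roi=(275')[0])
cx,cy=proj("side",o+.005*zt)
def run(roi,label):
    x0,y0,x1,y1=roi
    P=Z["side"][y0:y1,x0:x1];obs=np.clip((P.max(-1)-60)/120,0,1)*np.clip(1-(P[...,2]-P[...,0]-30)/60,0,1)
    # drop pixels where cap-only model is (unknown boundary handled as background)
    def f(x):
        parts=[proj("side",Rp.apply(g)+o)+x[:2] for g in(cyl(.018,0,x[2]),cyl(.007,0,.042),box(.011,.011,.042,.118))]
        return ((mm("side",roi,parts)-obs)**2).sum()
    for t0 in(.006,.012):
        sim=np.array([[0,0,t0],[1,0,t0],[0,1,t0],[0,0,t0+.003]])
        r=minimize(f,sim[0],method="Nelder-Mead",options=dict(initial_simplex=sim,xatol=1e-4));print(label,"bias px",r.x.round(4),r.fun.round(2))
    for t in(.008,.010):
        r=minimize(lambda x:f([*x,t]),[0,0],method="Nelder-Mead",options=dict(initial_simplex=[[0,0],[1,0],[0,1]]));print(label,t,r.x.round(3),r.fun.round(2))
run(tuple(int(v) for v in(cx-9.5,cy-10,cx+11,cy+11)),"side")
J=np.array([(proj("side",o+R.apply(e)*.001)-proj("side",o)) for e in np.eye(3)]);print("px/mm tool axes",J.round(3))
J=np.array([(proj("top",o+R.apply(e)*.001)-proj("top",o)) for e in np.eye(3)]);print("top px/mm",J.round(3))
E
python3 f5.py 3; sed -i 's/p,R,s=cur()/p,R,s=cur()\nif N=="2": p=np.array([.54882,.08035,.20411]);R=Ro.from_euler("xyz",[-179.89,-34.968,15.907],degrees=True)/' f3.py; python3 f5.py 2
```

```text
press z [-0.5525294  -0.15940213  0.81810893]
side bias px [ 0.4505 -0.6523  0.0094] 5.42
side bias px [ 0.4817 -0.6574  0.0095] 5.46
side 0.008 [ 0.662 -0.786] 6.23
side 0.01 [ 0.481 -0.505] 5.68
px/mm tool axes [[-0.408 -0.175]
 [ 0.002 -0.34 ]
 [-0.251  0.283]]
top px/mm [[-0.111 -0.331]
 [ 0.376 -0.116]
 [-0.043 -0.18 ]]
press z [-0.55064568 -0.15892459  0.81947075]
side bias px [ 0.232  -0.2432  0.0107] 4.2
side bias px [ 0.2593 -0.211   0.0107] 4.17
side 0.008 [ 0.47  -0.593] 7.95
side 0.01 [ 0.353 -0.332] 4.37
px/mm tool axes [[-0.414 -0.185]
 [-0.003 -0.339]
 [-0.26   0.297]]
top px/mm [[-0.113 -0.34 ]
 [ 0.388 -0.12 ]
 [-0.046 -0.188]]
```

Emit:
{"api": "jog_arm", "payload": {"targets": [{"x": -0.02,"y": 0.18,"z": 0,"wx": 0,"wy": 0,"wz": 0,"grip": 1},{"x": 0,"y": 0,"z": 0.2,"wx": 0,"wy": 0,"wz": 0,"grip": 1},{"x": 0,"y": 0,"z": 0.2,"wx": 0,"wy": 0,"wz": 0,"grip": 1},{"x": 0,"y": 0,"z": 0,"wx": 0,"wy": 0,"wz": 0,"grip": 1},{"x": 0,"y": 0,"z": 0,"wx": 0,"wy": 0,"wz": 0,"grip": 1}]}}

```text
time_s: 8.18
ee_pos: [0.5661, 0.0853, 0.1674]
ee_rot: [-179.9, -35.1, 16.0]
contact_force: [-0.0, 0.1, -1.4]
opening: 0.0213
```

```bash
python3 - <<'E'
from plan import *
p,R,s=cur();print(s["time_s"],p,s["ee_rot"])
for c in("side","top"):
    pc,d=ctrl.read_camera(c)
    np.savez(f"pics/{c}4.npz",p=pc,d=d)
E
python3 f3.py 4;python3 f5.py 4
python3 - <<'E'
import numpy as np,cv2
a=np.load("pics/side4.npz")["p"][230:270,255:295,::-1]
b=np.load("pics/top4.npz")["p"][203:243,262:302].astype(float)
b=np.clip((b-190)*4,0,255).astype(np.uint8)[...,::-1]
cv2.imwrite("pics/z4.png",cv2.resize(np.hstack([a,b]),None,fx=10,fy=10,interpolation=cv2.INTER_NEAREST))
E
```

```text
8.175 [0.56610912 0.08530888 0.1673698 ] [-179.91141137  -35.07206607   15.95388741]
press z [-0.55211785 -0.15942653  0.81838198]
side along -0.0049 perp in tool axes [-0.001   0.0024 -0.    ]
top along -0.0061 perp in tool axes [ 0.0007 -0.0013 -0.    ]
press z [-0.55211785 -0.15942653  0.81838198]
side bias px [ 0.3935 -0.3835  0.0102] 8.35
side bias px [ 0.3476 -0.3169  0.0104] 8.36
side 0.008 [ 0.57  -0.761] 10.34
side 0.01 [ 0.434 -0.409] 8.5
px/mm tool axes [[-0.406 -0.174]
 [ 0.003 -0.339]
 [-0.249  0.281]]
top px/mm [[-0.11  -0.33 ]
 [ 0.375 -0.116]
 [-0.044 -0.178]]
```

View pics/z4.png

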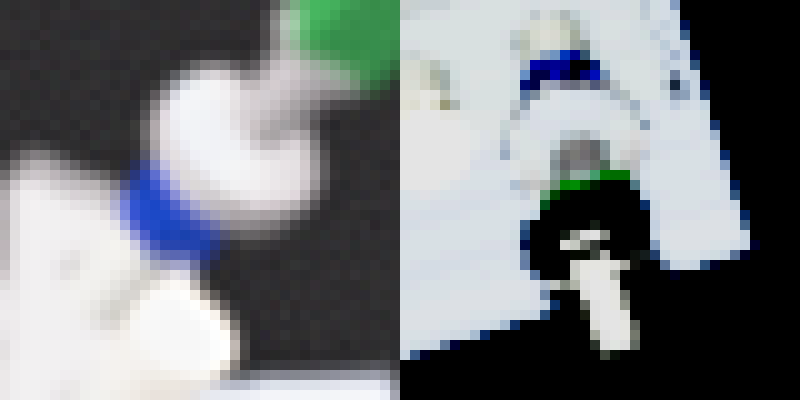

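Close up, the cap is centred under the foot in both views: side perpendicular centres 271 vs 275, top 137.5 vs 137–138.6 in 10× pixels, so under 1 mm off. Advancing slowly.

Emit:
{"api": "jog_arm", "payload": {"targets": [{"x": 0,"y": 0,"z": 0.1,"wx": 0,"wy": 0,"wz": 0,"grip": 1},{"x": 0,"y": 0,"z": 0.1,"wx": 0,"wy": 0,"wz": 0,"grip": 1},{"x": 0,"y": 0,"z": 0.1,"wx": 0,"wy": 0,"wz": 0,"grip": 1},{"x": 0,"y": 0,"z": 0.1,"wx": 0,"wy": 0,"wz": 0,"grip": 1},{"x": 0,"y": 0,"z": 0.1,"wx": 0,"wy": 0,"wz": 0,"grip": 1},{"x": 0,"y": 0,"z": 0,"wx": 0,"wy": 0,"wz": 0,"grip": 1}]}}

```text
time_s: 9.02
ee_pos: [0.5689, 0.0861, 0.1632]
ee_rot: [-179.9, -35.1, 16.0]
contact_force: [0.3, 0.0, -0.8]
opening: 0.0216
```

Emit:
{"api": "jog_arm", "payload": {"targets": [{"x": 0,"y": 0,"z": 0.1,"wx": 0,"wy": 0,"wz": 0,"grip": 1},{"x": 0,"y": 0,"z": 0,"wx": 0,"wy": 0,"wz": 0,"grip": 1}]}}

```text
time_s: 9.28
ee_pos: [0.5694, 0.0862, 0.1624]
ee_rot: [-179.9, -35.1, 16.0]
contact_force: [-0.4, -0.1, -1.9]
opening: 0.0214
```

Emit:
{"api": "jog_arm", "payload": {"targets": [{"x": 0,"y": 0,"z": 0.1,"wx": 0,"wy": 0,"wz": 0,"grip": 1},{"x": 0,"y": 0,"z": 0,"wx": 0,"wy": 0,"wz": 0,"grip": 1}]}}

```text
time_s: 9.52
ee_pos: [0.57, 0.0864, 0.1616]
ee_rot: [-179.9, -35.1, 16.0]
contact_force: [-0.4, 0.1, -0.3]
opening: 0.0214
```

Emit:
{"api": "jog_arm", "payload": {"targets": [{"x": 0,"y": 0,"z": 0.1,"wx": 0,"wy": 0,"wz": 0,"grip": 1},{"x": 0,"y": 0,"z": 0,"wx": 0,"wy": 0,"wz": 0,"grip": 1}]}}

```text
time_s: 9.78
ee_pos: [0.5705, 0.0866, 0.1607]
ee_rot: [-179.9, -35.1, 16.0]
contact_force: [-0.1, -0.7, -2.0]
opening: 0.0215
```

Emit:
{"api": "jog_arm", "payload": {"targets": [{"x": 0,"y": 0,"z": 0.05,"wx": 0,"wy": 0,"wz": 0,"grip": 1},{"x": 0,"y": 0,"z": 0,"wx": 0,"wy": 0,"wz": 0,"grip": 1}]}}

```text
time_s: 10.02
ee_pos: [0.5708, 0.0867, 0.1604]
ee_rot: [-179.9, -35.1, 16.0]
contact_force: [-0.2, -0.1, -1.1]
opening: 0.0216
```

Emit:
{"api": "jog_arm", "payload": {"targets": [{"x": 0,"y": 0,"z": 0.05,"wx": 0,"wy": 0,"wz": 0,"grip": 1},{"x": 0,"y": 0,"z": 0,"wx": 0,"wy": 0,"wz": 0,"grip": 1}]}}

```text
time_s: 10.28
ee_pos: [0.5711, 0.0867, 0.16]
ee_rot: [-179.9, -35.1, 16.0]
contact_force: [-0.5, 0.9, -1.6]
opening: 0.0211
```

```bash
python3 - <<'E'
from plan import *
for c in("side","top"):
    pc,d=ctrl.read_camera(c)
    np.savez(f"pics/{c}5.npz",p=pc,d=d)
a=np.load("pics/side5.npz")["p"][230:270,255:295,::-1]
b=np.load("pics/top5.npz")["p"][203:243,262:302].astype(float)
b=np.clip((b-190)*4,0,255).astype(np.uint8)[...,::-1]
cv2.imwrite("pics/z5.png",cv2.resize(np.hstack([a,b]),None,fx=10,fy=10,interpolation=cv2.INTER_NEAREST))
E
python3 f3.py 5
```

```text
press z [-0.55211311 -0.15938022  0.81839419]
side along 0.0041 perp in tool axes [-0.001   0.0023 -0.    ]
top along 0.0029 perp in tool axes [ 0.0007 -0.0013  0.    ]
```

View pics/z5.png

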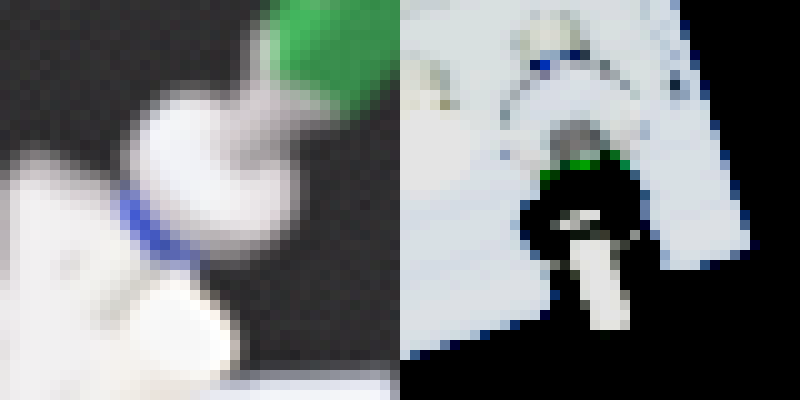

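The cap is well centred and the rim appears to be over it. Continuing in small steps until contact.

Emit:
{"api": "jog_arm", "payload": {"targets": [{"x": 0,"y": 0,"z": 0.05,"wx": 0,"wy": 0,"wz": 0,"grip": 1},{"x": 0,"y": 0,"z": 0,"wx": 0,"wy": 0,"wz": 0,"grip": 1}]}}

```text
time_s: 10.62
ee_pos: [0.5714, 0.0867, 0.16]
ee_rot: [-179.9, -35.1, 16.0]
contact_force: [-4.2, -1.0, 2.4]
opening: 0.0214
```

Emit:
{"api": "jog_arm", "payload": {"targets": [{"x": 0,"y": 0,"z": 0.05,"wx": 0,"wy": 0,"wz": 0,"grip": 1},{"x": 0,"y": 0,"z": 0,"wx": 0,"wy": 0,"wz": 0,"grip": 1}]}}

```text
time_s: 10.88
ee_pos: [0.5716, 0.0868, 0.1597]
ee_rot: [-179.9, -35.1, 16.0]
contact_force: [-7.6, -2.0, 4.9]
opening: 0.0213
```

Emit:
{"api": "jog_arm", "payload": {"targets": [{"x": 0,"y": 0,"z": 0.05,"wx": 0,"wy": 0,"wz": 0,"grip": 1},{"x": 0,"y": 0,"z": 0,"wx": 0,"wy": 0,"wz": 0,"grip": 1}]}}

```text
time_s: 11.12
ee_pos: [0.5719, 0.0868, 0.1593]
ee_rot: [-179.9, -35.1, 16.0]
contact_force: [-7.2, -2.0, 4.5]
opening: 0.0217
```

Emit:
{"api": "jog_arm", "payload": {"targets": [{"x": 0,"y": 0,"z": 0.05,"wx": 0,"wy": 0,"wz": 0,"grip": 1},{"x": 0,"y": 0,"z": 0,"wx": 0,"wy": 0,"wz": 0,"grip": 1}]}}

```text
time_s: 11.38
ee_pos: [0.5722, 0.0869, 0.1588]
ee_rot: [-179.9, -35.1, 16.0]
contact_force: [-4.6, -0.7, 2.5]
opening: 0.0215
```

Emit:
{"api": "jog_arm", "payload": {"targets": [{"x": 0,"y": 0,"z": 0.05,"wx": 0,"wy": 0,"wz": 0,"grip": 1},{"x": 0,"y": 0,"z": 0.05,"wx": 0,"wy": 0,"wz": 0,"grip": 1}]}}

```text
time_s: 11.62
ee_pos: [0.5728, 0.0872, 0.1578]
ee_rot: [-179.9, -35.1, 16.0]
contact_force: [-1.0, -1.8, 0.2]
opening: 0.0215
```

Emit:
{"api": "jog_arm", "payload": {"targets": [{"x": 0,"y": 0,"z": 0.05,"wx": 0,"wy": 0,"wz": 0,"grip": 1},{"x": 0,"y": 0,"z": 0.05,"wx": 0,"wy": 0,"wz": 0,"grip": 1}]}}

```text
time_s: 11.88
ee_pos: [0.5733, 0.0874, 0.1566]
ee_rot: [-179.9, -35.1, 16.0]
contact_force: [0.2, 0.3, -2.1]
opening: 0.0216
```

Emit:
{"api": "jog_arm", "payload": {"targets": [{"x": 0,"y": 0,"z": 0.05,"wx": 0,"wy": 0,"wz": 0,"grip": 1},{"x": 0,"y": 0,"z": 0.05,"wx": 0,"wy": 0,"wz": 0,"grip": 1}]}}

```text
time_s: 12.12
ee_pos: [0.5738, 0.0875, 0.1559]
ee_rot: [-179.9, -35.1, 16.0]
contact_force: [1.2, 0.7, -2.0]
opening: 0.0212
```

Emit:
{"api": "jog_arm", "payload": {"targets": [{"x": 0,"y": 0,"z": 0.05,"wx": 0,"wy": 0,"wz": 0,"grip": 1},{"x": 0,"y": 0,"z": 0,"wx": 0,"wy": 0,"wz": 0,"grip": 1}]}}

```text
time_s: 12.38
ee_pos: [0.5741, 0.0876, 0.1555]
ee_rot: [-179.9, -35.1, 16.0]
contact_force: [-0.4, 0.1, -0.9]
opening: 0.0215
```

The force dropped at about 3 mm, so it snapped. I'll continue to feel the hard stop.

Emit:
{"api": "jog_arm", "payload": {"targets": [{"x": 0,"y": 0,"z": 0.05,"wx": 0,"wy": 0,"wz": 0,"grip": 1},{"x": 0,"y": 0,"z": 0,"wx": 0,"wy": 0,"wz": 0,"grip": 1}]}}

```text
time_s: 12.62
ee_pos: [0.5744, 0.0877, 0.1551]
ee_rot: [-179.9, -35.1, 16.0]
contact_force: [0.1, -0.5, -1.1]
opening: 0.0214
```

Emit:
{"api": "jog_arm", "payload": {"targets": [{"x": 0,"y": 0,"z": 0.05,"wx": 0,"wy": 0,"wz": 0,"grip": 1},{"x": 0,"y": 0,"z": 0,"wx": 0,"wy": 0,"wz": 0,"grip": 1}]}}

```text
time_s: 12.88
ee_pos: [0.5747, 0.0877, 0.1549]
ee_rot: [-179.9, -35.1, 16.0]
contact_force: [-2.9, -0.3, 0.8]
opening: 0.0211
```

Emit:
{"api": "jog_arm", "payload": {"targets": [{"x": 0,"y": 0,"z": 0.03,"wx": 0,"wy": 0,"wz": 0,"grip": 1},{"x": 0,"y": 0,"z": 0,"wx": 0,"wy": 0,"wz": 0,"grip": 1}]}}

```text
time_s: 13.12
ee_pos: [0.5748, 0.0877, 0.1549]
ee_rot: [-179.9, -35.1, 16.0]
contact_force: [-7.3, -2.7, 5.5]
opening: 0.0214
```

Emit:
{"api": "jog_arm", "payload": {"targets": [{"x": 0,"y": 0,"z": 0.04,"wx": 0,"wy": 0,"wz": 0,"grip": 1},{"x": 0,"y": 0,"z": 0,"wx": 0,"wy": 0,"wz": 0,"grip": 1}]}}

```text
time_s: 13.38
ee_pos: [0.575, 0.0877, 0.1549]
ee_rot: [-179.9, -35.1, 16.0]
contact_force: [-13.8, -4.2, 10.2]
opening: 0.0215
```

Hard stop at about 19 N, 6.2 mm past first contact. Backing off along the axis.

Emit:
{"api": "jog_arm", "payload": {"targets": [{"x": 0,"y": 0,"z": -0.12,"wx": 0,"wy": 0,"wz": 0,"grip": 1},{"x": 0,"y": 0,"z": -0.3,"wx": 0,"wy": 0,"wz": 0,"grip": 1},{"x": 0,"y": 0,"z": -0.6,"wx": 0,"wy": 0,"wz": 0,"grip": 1},{"x": 0,"y": 0,"z": -1.2,"wx": 0,"wy": 0,"wz": 0,"grip": 1},{"x": 0,"y": 0,"z": -2,"wx": 0,"wy": 0,"wz": 0,"grip": 1},{"x": 0,"y": 0,"z": -2,"wx": 0,"wy": 0,"wz": 0,"grip": 1},{"x": 0,"y": 0,"z": -0.8,"wx": 0,"wy": 0,"wz": 0,"grip": 1},{"x": 0,"y": 0,"z": 0,"wx": 0,"wy": 0,"wz": 0,"grip": 1}]}}

```text
time_s: 14.38
ee_pos: [0.5363, 0.0766, 0.2123]
ee_rot: [-179.9, -35.1, 16.0]
contact_force: [-0.3, 0.3, -1.2]
opening: 0.0213
```

```bash
python3 - <<'E'
from plan import *
for c in("side","top"):
    pc,d=ctrl.read_camera(c)
    np.savez(f"pics/{c}6.npz",p=pc,d=d)
a=np.load("pics/side6.npz")["p"][225:265,255:295,::-1]
a0=np.load("pics/side0.npz")["p"][225:265,255:295,::-1]
cv2.imwrite("pics/z6.png",cv2.resize(np.hstack([a0,a]),None,fx=10,fy=10,interpolation=cv2.INTER_NEAREST))
cv2.imwrite("pics/s6.png",np.load("pics/side6.npz")["p"][...,::-1])
p,R,s=cur();print(s["time_s"],p,s["ee_rot"])
R1=Ro.from_euler("xyz",[180,0,-18.1],degrees=True)
plan(p,R,np.array([.5501,-.1998,.2101]),R1,10)
E
cat > f6.py <<'E'
exec(open('f2.py').read().split("for c,roi")[0].replace("exec(open('f1.py')","exec(open('f1.py')"))
Z={c:np.load(f"pics/{c}6.npz")["p"].astype(float) for c in("side","top")}
Z0={c:np.load(f"pics/{c}0.npz")["p"].astype(float) for c in("side","top")}
A=Rz(np.radians(16))@Ry(np.radians(-35))
C=np.array([.6051,.0941,.1088])
for nm,z in(("before",Z0),("after",Z)):
    x0,y0,x1,y1=(258,236,290,265);m=[("side",(258,236,290,265),blue(z["side"][y0:y1,x0:x1]))]
    x,f=fitm(m,lambda x:cyl(.0105,-.018,0)@A.T+C+A@np.array([x[0],0,x[1]]),[0,0],[.002,.002]);print(nm,x*1000,f)
E
python3 f6.py
```

```text
14.475 [0.53627832 0.07667492 0.21103959] [-179.90321221  -35.04540478   15.94411454]
{'x': -0.52, 'y': 2.7, 'z': -0.36, 'wx': -1.05, 'wy': -3.4, 'wz': 3.3}
{'x': -0.38, 'y': 2.72, 'z': -0.28, 'wx': -1.05, 'wy': -3.4, 'wz': 3.3}
{'x': -0.24, 'y': 2.75, 'z': -0.21, 'wx': -1.05, 'wy': -3.4, 'wz': 3.3}
{'x': -0.09, 'y': 2.77, 'z': -0.15, 'wx': -1.05, 'wy': -3.4, 'wz': 3.3}
{'x': 0.07, 'y': 2.76, 'z': -0.1, 'wx': -1.05, 'wy': -3.4, 'wz': 3.3}
{'x': 0.21, 'y': 2.76, 'z': -0.06, 'wx': -1.05, 'wy': -3.4, 'wz': 3.3}
{'x': 0.38, 'y': 2.74, 'z': -0.02, 'wx': -1.05, 'wy': -3.4, 'wz': 3.3}
{'x': 0.52, 'y': 2.72, 'z': -0.0, 'wx': -1.05, 'wy': -3.4, 'wz': 3.3}
{'x': 0.69, 'y': 2.68, 'z': 0.01, 'wx': -1.05, 'wy': -3.4, 'wz': 3.3}
{'x': 0.84, 'y': 2.64, 'z': 0.01, 'wx': -1.05, 'wy': -3.4, 'wz': 3.3}
end [ 0.5501 -0.1998  0.2101] [ 1.7999e+02  3.0000e-02 -1.8110e+01]
before [0.07644653 0.06227112] 5.149515570934256
after [ 5.51795959e-03 -6.38811493e+00] 6.421614763552481
```

View pics/z6.png

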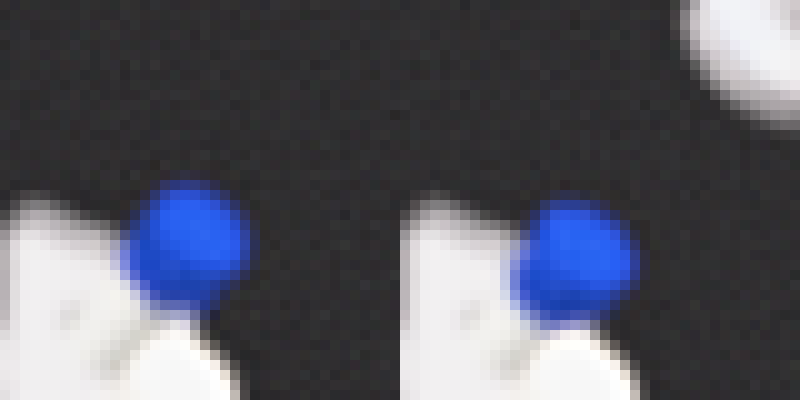

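View pics/s6.png

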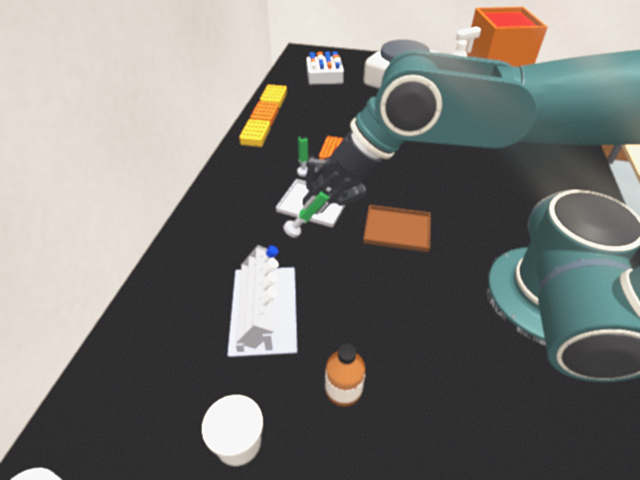

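The cap fit moved 6.4 mm along the tube (blue at (570,260) vs (185,240) in the crops), so it is home. Returning the press to its tray.

Emit:
{"api": "jog_arm", "payload": {"targets": [{"x": -0.5,"y": 2.7,"z": -0.35,"wx": -1.05,"wy": -3.4,"wz": 3.3,"grip": 1},{"x": -0.4,"y": 2.7,"z": -0.3,"wx": -1.05,"wy": -3.4,"wz": 3.3,"grip": 1},{"x": -0.25,"y": 2.75,"z": -0.2,"wx": -1.05,"wy": -3.4,"wz": 3.3,"grip": 1},{"x": -0.1,"y": 2.75,"z": -0.15,"wx": -1.05,"wy": -3.4,"wz": 3.3,"grip": 1},{"x": 0.05,"y": 2.75,"z": -0.1,"wx": -1.05,"wy": -3.4,"wz": 3.3,"grip": 1},{"x": 0.2,"y": 2.75,"z": -0.05,"wx": -1.05,"wy": -3.4,"wz": 3.3,"grip": 1},{"x": 0.4,"y": 2.75,"z": 0,"wx": -1.05,"wy": -3.4,"wz": 3.3,"grip": 1},{"x": 0.5,"y": 2.7,"z": 0,"wx": -1.05,"wy": -3.4,"wz": 3.3,"grip": 1},{"x": 0.7,"y": 2.7,"z": 0,"wx": -1.05,"wy": -3.4,"wz": 3.3,"grip": 1},{"x": 0.85,"y": 2.65,"z": 0,"wx": -1.05,"wy": -3.4,"wz": 3.3,"grip": 1},{"x": 0,"y": 0,"z": 0,"wx": 0,"wy": 0,"wz": 0,"grip": 1},{"x": 0,"y": 0,"z": 0,"wx": 0,"wy": 0,"wz": 0,"grip": 1}]}}

```text
time_s: 15.98
ee_pos: [0.5499, -0.1991, 0.2096]
ee_rot: [-180.0, 0.0, -18.1]
contact_force: [-0.4, 0.1, -1.3]
opening: 0.0214
```

Run:
```python
from plan import *
pc,d=ctrl.read_camera("side")
cv2.imwrite("pics/s7.png",cv2.resize(pc[110:230,260:400,::-1],None,fx=5,fy=5,interpolation=cv2.INTER_CUBIC))
p,R,s=cur();print(s["time_s"],p,s["ee_rot"])
R1=Ro.from_euler("xyz",[180,0,-18.1],degrees=True)
plan(p,R,np.array([.5501,-.1998,.0741]),R1,1)
```

```text
16.025 [ 0.54979553 -0.19890187  0.20998306] [-1.79977414e+02  7.68225371e-03 -1.80516956e+01]
{'x': 0.06, 'y': 0.08, 'z': 13.59, 'wx': -0.02, 'wy': 0.01, 'wz': 0.05}
end [ 0.5501 -0.1998  0.0741] [-180.    -0.   -18.1]
```

View pics/s7.png

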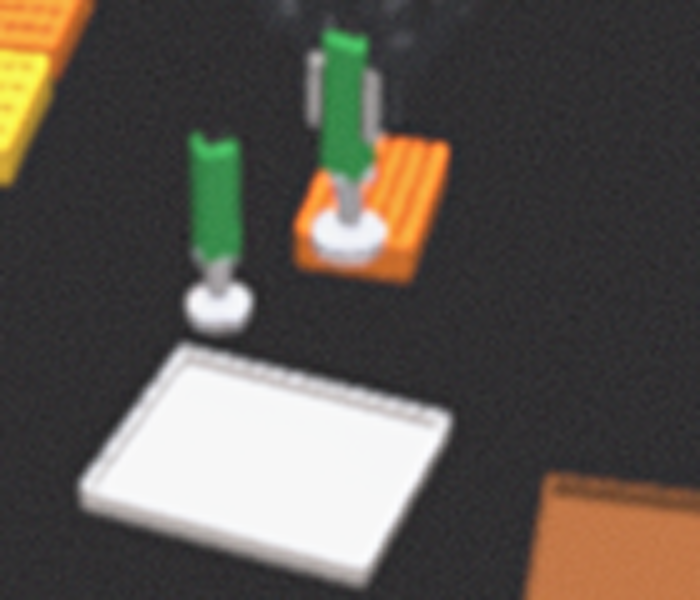

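The press hangs upright in the gripper over its tray. Lowering.

Emit:
{"api": "jog_arm", "payload": {"targets": [{"x": 0.05,"y": 0.05,"z": 1.5,"wx": 0,"wy": 0,"wz": 0,"grip": 1},{"x": 0,"y": 0,"z": 3,"wx": 0,"wy": 0,"wz": 0,"grip": 1},{"x": 0,"y": 0,"z": 3,"wx": 0,"wy": 0,"wz": 0,"grip": 1},{"x": 0,"y": 0,"z": 3,"wx": 0,"wy": 0,"wz": 0,"grip": 1},{"x": 0,"y": 0,"z": 1.8,"wx": 0,"wy": 0,"wz": 0,"grip": 1},{"x": 0,"y": 0,"z": 0.8,"wx": 0,"wy": 0,"wz": 0,"grip": 1},{"x": 0,"y": 0,"z": 0.3,"wx": 0,"wy": 0,"wz": 0,"grip": 1},{"x": 0,"y": 0,"z": 0.2,"wx": 0,"wy": 0,"wz": 0,"grip": 1},{"x": 0,"y": 0,"z": 0.1,"wx": 0,"wy": 0,"wz": 0,"grip": 1},{"x": 0,"y": 0,"z": 0,"wx": 0,"wy": 0,"wz": 0,"grip": 1}]}}

```text
time_s: 17.27
ee_pos: [0.5503, -0.2001, 0.0738]
ee_rot: [180.0, -0.0, -18.1]
contact_force: [-0.9, 0.4, -1.5]
opening: 0.0217
```

Emit:
{"api": "jog_arm", "payload": {"targets": [{"x": 0,"y": 0,"z": 0.1,"wx": 0,"wy": 0,"wz": 0,"grip": 1},{"x": 0,"y": 0,"z": 0,"wx": 0,"wy": 0,"wz": 0,"grip": 1}]}}

```text
time_s: 17.52
ee_pos: [0.5501, -0.2001, 0.0725]
ee_rot: [-180.0, 0.0, -18.1]
contact_force: [-0.1, -0.2, -0.7]
opening: 0.0214
```

Emit:
{"api": "jog_arm", "payload": {"targets": [{"x": 0,"y": 0,"z": 0.1,"wx": 0,"wy": 0,"wz": 0,"grip": 1},{"x": 0,"y": 0,"z": 0,"wx": 0,"wy": 0,"wz": 0,"grip": 1}]}}

```text
time_s: 17.77
ee_pos: [0.5501, -0.2001, 0.0714]
ee_rot: [-180.0, 0.0, -18.1]
contact_force: [0.4, 0.1, -0.6]
opening: 0.0214
```

Emit:
{"api": "jog_arm", "payload": {"targets": [{"x": 0,"y": 0,"z": 0.1,"wx": 0,"wy": 0,"wz": 0,"grip": 1},{"x": 0,"y": 0,"z": 0,"wx": 0,"wy": 0,"wz": 0,"grip": 1}]}}

```text
time_s: 18.02
ee_pos: [0.5501, -0.2, 0.0704]
ee_rot: [-180.0, 0.0, -18.1]
contact_force: [0.2, 0.1, -1.1]
opening: 0.0215
```

Emit:
{"api": "jog_arm", "payload": {"targets": [{"x": 0,"y": 0,"z": 0.05,"wx": 0,"wy": 0,"wz": 0,"grip": 1},{"x": 0,"y": 0,"z": 0,"wx": 0,"wy": 0,"wz": 0,"grip": 1}]}}

```text
time_s: 18.27
ee_pos: [0.5501, -0.2001, 0.07]
ee_rot: [-180.0, -0.0, -18.1]
contact_force: [0.3, 0.6, -1.4]
opening: 0.0215
```

Emit:
{"api": "jog_arm", "payload": {"targets": [{"x": 0,"y": 0,"z": 0.05,"wx": 0,"wy": 0,"wz": 0,"grip": 1},{"x": 0,"y": 0,"z": 0,"wx": 0,"wy": 0,"wz": 0,"grip": 1}]}}

```text
time_s: 18.52
ee_pos: [0.5501, -0.2001, 0.0694]
ee_rot: [180.0, 0.0, -18.1]
contact_force: [0.4, 0.3, -1.8]
opening: 0.0215
```

Emit:
{"api": "jog_arm", "payload": {"targets": [{"x": 0,"y": 0,"z": 0.04,"wx": 0,"wy": 0,"wz": 0,"grip": 1},{"x": 0,"y": 0,"z": 0,"wx": 0,"wy": 0,"wz": 0,"grip": 1}]}}

```text
time_s: 18.77
ee_pos: [0.5502, -0.2001, 0.0691]
ee_rot: [180.0, -0.0, -18.1]
contact_force: [0.6, 0.6, -0.8]
opening: 0.0213
```

Emit:
{"api": "jog_arm", "payload": {"targets": [{"x": 0,"y": 0,"z": 0.04,"wx": 0,"wy": 0,"wz": 0,"grip": 1},{"x": 0,"y": 0,"z": 0,"wx": 0,"wy": 0,"wz": 0,"grip": 1}]}}

```text
time_s: 19.02
ee_pos: [0.5502, -0.2001, 0.0691]
ee_rot: [180.0, -0.0, -18.1]
contact_force: [-2.7, 1.0, 5.4]
opening: 0.0216
```

Emit:
{"api": "jog_arm", "payload": {"targets": [{"x": 0,"y": 0,"z": 0.03,"wx": 0,"wy": 0,"wz": 0,"grip": 1},{"x": 0,"y": 0,"z": 0,"wx": 0,"wy": 0,"wz": 0,"grip": 1}]}}

```text
time_s: 19.27
ee_pos: [0.5503, -0.2002, 0.0692]
ee_rot: [180.0, -0.0, -18.1]
contact_force: [-3.3, -0.0, 7.7]
opening: 0.0212
```

The press is touching down in the tray. I'll ease off slightly and release, partly open at first, then fully.

Emit:
{"api": "jog_arm", "payload": {"targets": [{"x": 0,"y": 0,"z": -0.03,"wx": 0,"wy": 0,"wz": 0,"grip": 1},{"x": 0,"y": 0,"z": 0,"wx": 0,"wy": 0,"wz": 0,"grip": 2.4},{"x": 0,"y": 0,"z": 0,"wx": 0,"wy": 0,"wz": 0,"grip": 3},{"x": 0,"y": 0,"z": 0,"wx": 0,"wy": 0,"wz": 0,"grip": 5},{"x": 0,"y": 0,"z": 0,"wx": 0,"wy": 0,"wz": 0,"grip": 8.5},{"x": 0,"y": 0,"z": 0,"wx": 0,"wy": 0,"wz": 0,"grip": 8.5},{"x": 0,"y": 0,"z": 0,"wx": 0,"wy": 0,"wz": 0,"grip": 8.5},{"x": 0,"y": 0,"z": 0,"wx": 0,"wy": 0,"wz": 0,"grip": 8.5}]}}

```text
time_s: 20.27
ee_pos: [0.5501, -0.2001, 0.0687]
ee_rot: [-180.0, 0.0, -18.1]
contact_force: [-0.4, -0.6, -0.7]
opening: 0.0849
```

Run:
```python
from plan import *
pc,d=ctrl.read_camera("side")
cv2.imwrite("pics/s8.png",cv2.resize(pc[110:230,260:400,::-1],None,fx=5,fy=5,interpolation=cv2.INTER_CUBIC))
```

```text
(no output)
```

View pics/s8.png

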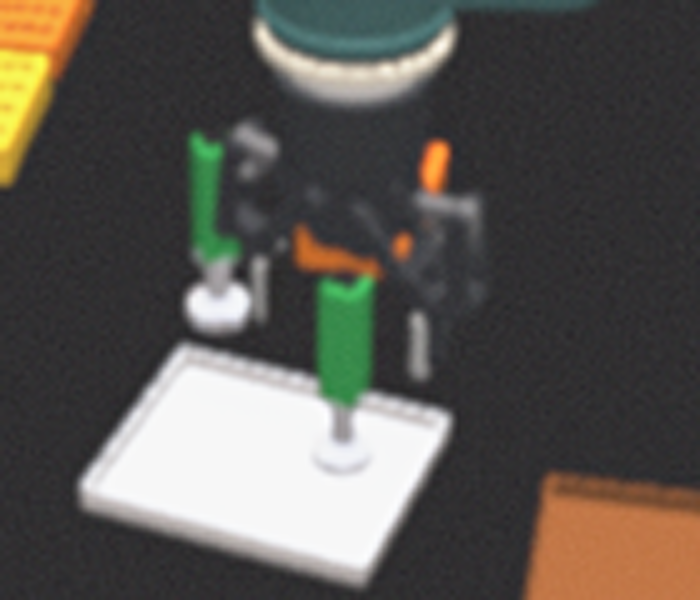

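The press stands upright in the tray, base at (342,455), with the fingers open. Retreating straight up, then back to the side.

Emit:
{"api": "jog_arm", "payload": {"targets": [{"x": 0,"y": 0,"z": -1,"wx": 0,"wy": 0,"wz": 0,"grip": 8.5},{"x": 0,"y": 0,"z": -3,"wx": 0,"wy": 0,"wz": 0,"grip": 8.5},{"x": 0,"y": 0,"z": -4,"wx": 0,"wy": 0,"wz": 0,"grip": 8.5},{"x": 0,"y": 0,"z": -4,"wx": 0,"wy": 0,"wz": 0,"grip": 8.5},{"x": 0,"y": 0,"z": -4,"wx": 0,"wy": 0,"wz": 0,"grip": 8.5},{"x": 0,"y": 2,"z": -2,"wx": 0,"wy": 0,"wz": 0,"grip": 8.5},{"x": 0,"y": 4,"z": 0,"wx": 0,"wy": 0,"wz": 0,"grip": 8.5},{"x": 0,"y": 4,"z": 0,"wx": 0,"wy": 0,"wz": 0,"grip": 8.5},{"x": 0,"y": 4,"z": 0,"wx": 0,"wy": 0,"wz": 0,"grip": 8.5},{"x": 0,"y": 2,"z": 0,"wx": 0,"wy": 0,"wz": 0,"grip": 8.5},{"x": 0,"y": 0,"z": 0,"wx": 0,"wy": 0,"wz": 0,"grip": 8.5},{"x": 0,"y": 0,"z": 0,"wx": 0,"wy": 0,"wz": 0,"grip": 8.5}]}}

```text
time_s: 21.82
ee_pos: [0.5006, -0.3516, 0.2486]
ee_rot: [-180.0, 0.0, -18.1]
contact_force: [0.0, 0.9, 0.1]
opening: 0.0847
```

Run:
```python
from plan import *
pc,d=ctrl.read_camera("side")
cv2.imwrite("pics/s9.png",pc[...,::-1])
s=ctrl.state();print(s["time_s"],s["ee_pos"],s["contact_force"],s["dq"].round(2))
```

```text
21.875 [ 0.50070308 -0.35139403  0.24866314] [-0.15474565 -0.93484602  0.97093041] [ 0.29 -0.1  -0.07  0.04 -0.04 -0.05]
```

View pics/s9.png

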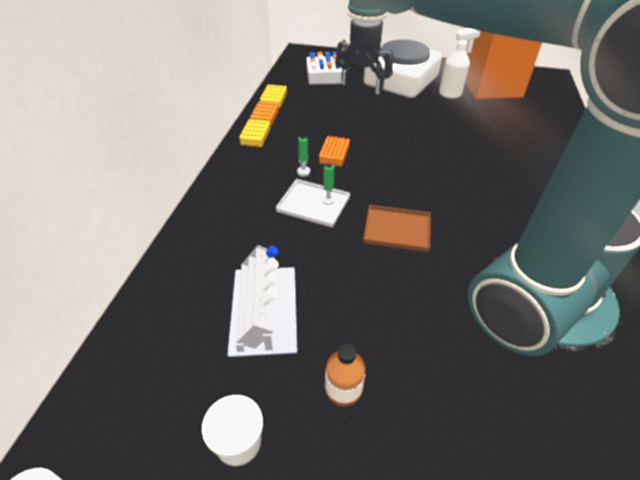

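The press stands upright in the tray at (329,187), the blue cap sits home at (272,251), everything else is in place, and the gripper is clear.

```bash
python3 -c "
from rig import ctrl
print(ctrl.finish_job())"
```

```text
the job is handed in; nothing more can be done
None
```

The blue cap is pushed fully home, and the press is standing upright back in its tray, released. I handed the job in at about 22 s of the 48 s allowed; the hand-in gives no verdict.

- **Press:** I took the one in the metal tray, which was the nearer of the two to the base. I lined it up on the cap using both cameras before pushing.
- **Push:** I pushed slowly along the tube. The cap resisted with about 10 N, the force dropped as it snapped in at about 3 mm, and it met a hard stop 6.2 mm after first contact. I finished with about 19 N on the stop.
- **Cap check:** a before-and-after fit of the cap in the side camera showed it had moved 6.4 mm, which matches the expected 6 mm.
- **Last picture:** the final side view shows the press upright in its tray, the gripper clear of everything, and the rack, tubes, block, bottle and tub where they were.
- **Disagreement:** the two cameras differed by about 4 mm on the cap's position. I corrected for this by measuring the cap against the held press in each picture; they then agreed to about 1 mm. I didn't use the top camera for the final check.

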